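# Build up the lower half of a fuel-cell test stack in the inclined jig

### The arm

A 6-joint arm with a two-finger parallel gripper is mounted at the origin on a cart in front of the work surface, level with it; the furniture and walls round the work are solid. World frame = base frame: x ahead of the robot, y to its left, z up, the work surface at z = 0. Lengths are in mm, angles in rad, forces in N, time in s.
With the tool pointing down it reaches from about 400 to 925 mm from the base axis. Payload 12.5 kg.
Tool frame: the origin (TCP) lies on the mounting face of the last link; the fingertips stand 190 mm ahead of it and the grasp point (between the pads) lies 171 mm ahead of it (env.grasp_offset is the distance from the TCP to the grasp point, in mm); z points along the fingers, y is the direction in which the jaws open and shut (so a half turn about z gives the same grasp; the last joint's range is limited). The gripper opens to 95 mm and grips with 3 to 60 N. Pads are 20 mm wide; open, the fingers measure 119 mm over their backs; the gripper's body (75 mm by 180 mm) begins 59 mm behind the grasp point.
Start: joints at [1.042, 0.491, 1.559, -0, 1.092, -0.106], TCP at [256.424, 569.975, 404.761] pointing down, gripper open.
Joint ranges: [-3.1, 3.1], [-0.84, 2.19], [0.05, 2.79], [-1.13, 4.28], [0.06, 2.93], [-2.69, 2.69]. Speed limits (rad/s): [2.22, 2.22, 2.79, 3.14, 3.14, 3.14].

### API

Orientations are given as [roll, pitch, yaw] about the fixed x, y, z axes, in that order (R = Rz(yaw) Ry(pitch) Rx(roll)).
In Python, from cell import env, viewer gives the robot as it stands.
- The arm moves only by the tool play_rows, never from a script. Its argument "increments" is a list of rows, each an object of numbers: "dx", "dy", "dz": the shift along the tool's x, y, z in mm; "rx", "ry", "rz": the turn, a rotation vector about the tool's x, y, z in units of 6 degrees (1.0 is 6 degrees). A call has 1 to 8 rows; each row is the pose to reach, as a shift and turn from the pose measured when the call began, along the tool's axes at that moment; what a row does not reach only later rows make up. A row lasts 1/12 s, in which the tool goes at most 41.7 mm and 7.16 degrees, less where a joint would pass 70% of its speed; a pose out of reach is approached as far as the arm can. A call with a gripper value outside its range is refused whole. "fingers" is the opening, from 0 (shut) to 1 (fully open), set as the call begins (left out, the last holds). The fingers move at their own pace and stop on an object; the grip force is fixed at half the most. Time passes only in rows, so rows that repeat a pose let the fingers close. It gives the time, the measured TCP pose, the force and the opening at its end, in the units of the state.
- env.state(): the state, without advancing time (a new reading comes with each control period).
- viewer.read_camera(name): name is "scene" or "top" or "wrist"; returns a dict with "image" (420x560x3 uint8, red, green, blue), "fx", "fy", "cx", "cy" (pixels), "rvec" (rotation vector, rad) and "tvec" (3), from world to camera coordinates, as OpenCV has them. Camera axes: x right, y down, z forward; pixel columns grow to the right and rows downward; lengths in mm; the calibration is good to about 2 mm. The wrist camera is an equidistant fisheye: a pixel r from the principal point sees the ray r / f radians off the axis. A picture is of the moment at which its call begins. There is no depth.
- env.job_done(): hands the job in, once; it reports no verdict.
The state is a dict: "t": time; "joints": joint angles; "qvel": joint speeds; "tau": joint torques, N m; "eef_pos": TCP position; "tcp_rot": TCP orientation; "ft_force": force on the tool from outside, world axes, zero at the start; "moment": the same for the moment, N m; "opening": opening from 0.0 (shut) to 1.0 (fully open).
Only numpy, scipy, OpenCV 4.12 (cv2) and the standard library are available. Lean on these libraries where they do the work, as an engineer would, in place of code of your own. Each camera call takes 0.05 s, during which the arm holds its last target.

### The job

Build up the lower half of the test cell in the inclined jig: lay the aluminium end plate on its sloping rest between the two side pins, then the graphite plate flat on top of it with the channels up, each pushed fully down against the white stop at the low end and let go. Only then swing the cam lever clockwise just until its two rubber-faced pads nip the edges of both plates, and stop there: graphite cracks if it is squeezed hard by overrunning. Leave the other things on the worktop where they are.

Things in the scene. Friction and masses are not known exactly. Their poses are not given: they have to be found in the camera images.
- rest: sloping aluminium board of the jig, fixed, tilted 20 degrees. Origin on its top surface, where the middle of a well-laid plate's underside comes; y points straight up the slope, x across it, z out of the surface. Under a plate's middle (y -20 to +20 mm) it is only 50 mm wide, for the fingers. Two tapered side pins (10 mm across, 37 mm high) at x = +-39, y = -40 mm leave a plate 4 mm play each side
- end_plate_center (a point): centre of the loose aluminium end plate, a bright flat plate 60 x 110 x 14 mm with six bolt holes, 0.25 kg; x along its 60 mm width, y along its 110 mm length, z up. It starts lying flat on the worktop
- graphite_plate_center (a point): centre of the loose graphite plate, a dark grey flat plate 60 x 110 x 12 mm with a field of channels on its upper face, 0.16 kg; x along its 60 mm width, y along its 110 mm length, z up out of the channel face. It starts lying flat on the worktop
- cam_lever (a joint): angle of the spiral cam lever, rad: 0 = fully open (lever points straight up the slope), grows clockwise seen from above the rest, to 2.2. It is stiff (0.4 N m of friction) and stays where it is left. Turning it drives the pads down the slope towards the plates, 8 mm for each radian
- lever_pivot (a point): point on the lever's turning axis (parallel to the rest's z), at mid-height of the handle
- lever_handle (a point): middle of the upright black handle at the lever's free end, 17 mm across and 41 mm high along the rest's z, 85 mm from the pivot. Pushed sideways it takes about 5 N to turn freely, then about 1 N more for every 5 N of squeeze on each plate
- tweezers: steel tweezers lying on the worktop, 129 mm long, to be left alone
- end_plate: the end plate as a body (origin at the centre of its underside; see its centre)
- graphite_plate: the graphite plate as a body (origin at the centre of its underside; see its centre)
- stop_face (a point): middle of the white stop block's face at the low end of the rest, at y = -55 mm of the rest; the face is 64 mm wide across the slope and 34 mm high, and looks up the slope
- hex_key: black hex key lying on the worktop, 92 mm long, to be left alone
- petri: round glass petri dish on the worktop, 91 mm across, 16 mm high, to be left alone
- spatula: thin steel spatula lying on the worktop, 175 mm long, to be left alone
- pad_face (a point): centre of the lower pad's flat rubber face (46 mm wide, 9.5 mm high), looking down the slope; the upper pad's face is 12.5 mm above it, level with it. The upper edge of a plate lying against the stop is at y = +55 mm of the rest. The clamp is bolted on in a slot, so the gap with the lever fully open differs from case to case (8 to 13 mm)
- pad_low: lower of the clamp's two rubber-faced pads (presses the end plate), driven by the cam through short springs: from first touch, each further millimetre (0.125 rad of lever) squeezes its plate with 12 N more
- pad_high: upper of the clamp's two pads, just above the lower one and like it (presses the graphite plate)
Not all that is in view belongs to the job. Leave any orange look-alike of the graphite_plate alone.

How it is judged:
By the outcome, as a careful person would: the job done as asked, in the order asked, and still so for the second after the job is handed in, with the robot touching nothing.
It also fails if it takes over 67 s, if anything falls off the work surface, if the arm or the gripper's body presses on something with over 40 N, if the wrist force passes 120 N, or if a joint passes its speed limit or range.

## Working session

There is one attempt and no reset: what is moved stays moved. The work goes in short steps, Python scripts to look and compute and a tool call to move; the robot and the scene stay as the last step left them, time stands still between calls to the robot, and variables do not carry over. Pictures are saved under pics/ and viewed, and the job is handed in when it is done.

Besides the shell and the picture viewer there is one more tool, called after "Call:" as name([rows], argument=value, ...), one row to a line, values as JSON. play_rows: Moves the arm, as the interface text tells. Its arguments: {"type":"object","properties":{"increments":{"type":"array","items":{"type":"object","properties":{"dx":{"type":"number"},"dy":{"type":"number"},"dz":{"type":"number"},"rx":{"type":"number"},"ry":{"type":"number"},"rz":{"type":"number"}}}},"fingers":{"type":"number"}},"required":["increments"]}

```bash
ls; mkdir -p pics
python3 - <<'E'
from cell import env, viewer
import cv2
print(env.state(), env.grasp_offset)
for n in ["scene","top","wrist"]:
    d=viewer.read_camera(n)
    cv2.imwrite(f"pics/{n}0.png",d["image"][:,:,::-1])
    print(n,{k:v for k,v in d.items() if k!="image"})
E
```

```text
pics
{'t': 0.0, 'joints': array([ 1.04240983e+00,  4.91535614e-01,  1.55944824e+00, -1.55365839e-05,
        1.09166756e+00, -1.05609957e-01]), 'qvel': array([ 0.00154593, -0.00022569,  0.00095055, -0.00034798,  0.00105666,
       -0.00084979]), 'tau': array([ 4.66196871e-04, -6.12649155e+01, -2.58168858e+01,  6.92818500e-02,
        4.83222515e-02, -1.61494731e-04]), 'eef_pos': array([256.40202769, 569.94664687, 404.17692655]), 'tcp_rot': array([-3.14053834e+00, -9.79055967e-05,  2.71882324e+00]), 'ft_force': array([ 0.21872189, -0.44039894, -0.21922893]), 'moment': array([ 0.02966414, -0.01830649,  0.03698994]), 'opening': 1.0000851253809686} 171.3
scene {'fx': 482.9789041758383, 'fy': 482.9789041758383, 'cx': 272.1081325996697, 'cy': 208.69967898692022, 'rvec': array([ 1.87653305, -1.07455141,  0.63626541]), 'tvec': array([-448.18465636,  301.19381216, 1208.68963251])}
top {'fx': 517.793607580371, 'fy': 517.793607580371, 'cx': 287.92414592325224, 'cy': 213.4988768013926, 'rvec': array([ 2.13973886, -2.1803411 ,  0.28184263]), 'tvec': array([-173.05789407,  525.85494336, 1869.79616678])}
wrist {'fx': 325.19226210127806, 'fy': 325.19226210127806, 'cx': 279.1909292213598, 'cy': 204.7824290243107, 'rvec': array([-2.43843441, -1.58023734, -0.21435723]), 'tvec': array([-624.82674074,  -31.92692867,  389.98631952])}
```

View pics/scene0.png

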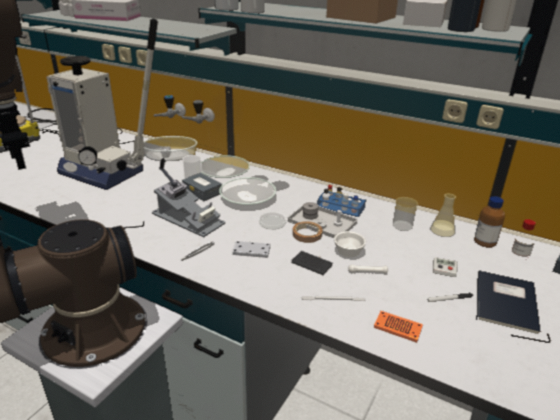

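View pics/top0.png

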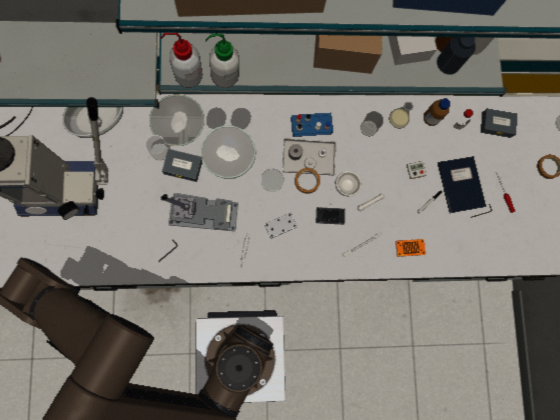

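View pics/wrist0.png

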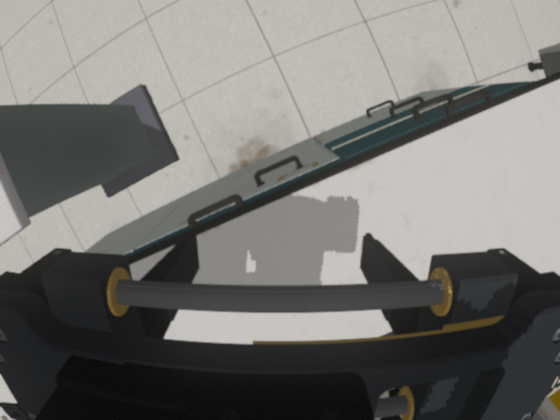

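```bash
cat > h.py <<'E'
import numpy as np, cv2
from scipy.spatial.transform import Rotation as R
def ray(d,uv):
    Rm=cv2.Rodrigues(np.array(d["rvec"],float))[0]; t=np.array(d["tvec"],float)
    c=-Rm.T@t
    v=np.array([(uv[0]-d["cx"])/d["fx"],(uv[1]-d["cy"])/d["fy"],1.0])
    if d.get("fish"):
        a=v[:2]; r=np.hypot(*a); v=np.array([*(a/r*np.sin(r)),np.cos(r)]) if r>1e-9 else np.array([0,0,1.])
    return c,Rm.T@v
def atz(d,uv,z):
    c,v=ray(d,uv); return c+v*(z-c[2])/v[2]
def proj(d,P):
    Rm=cv2.Rodrigues(np.array(d["rvec"],float))[0]; p=Rm@np.array(P,float)+np.array(d["tvec"])
    if d.get("fish"):
        r=np.hypot(p[0],p[1]); th=np.arctan2(r,p[2]); s=th/r
        return np.array([d["cx"]+d["fx"]*p[0]*s,d["cy"]+d["fy"]*p[1]*s])
    return np.array([d["cx"]+d["fx"]*p[0]/p[2],d["cy"]+d["fy"]*p[1]/p[2]])
def tri(obs):
    A=np.zeros((3,3));b=np.zeros(3)
    for d,uv in obs:
        c,v=ray(d,uv); v=v/np.linalg.norm(v); M=np.eye(3)-np.outer(v,v); A+=M;b+=M@c
    P=np.linalg.solve(A,b)
    return P,[np.round(proj(d,P)-np.array(uv),1) for d,uv in obs]
def get(n,save=None):
    from cell import viewer
    d=viewer.read_camera(n)
    if n=="wrist": d["fish"]=True
    if save:
        import pickle
        cv2.imwrite(f"pics/{save}.png",d["image"][:,:,::-1]); pickle.dump(d,open(f"pics/{save}.pkl","wb"))
    return d
def load(s):
    import pickle; return pickle.load(open(f"pics/{s}.pkl","rb"))
def crop(d,x0,y0,x1,y1,k,name):
    im=d["image"][y0:y1,x0:x1,::-1]
    im=cv2.resize(im,None,fx=k,fy=k,interpolation=cv2.INTER_CUBIC)
    # ticks
    for x in range((x0//10+1)*10,x1,10):
        cv2.line(im,(int((x+.5-x0)*k),0),(int((x+.5-x0)*k),6),(0,0,255),1); cv2.putText(im,str(x),(int((x-x0)*k)-8,16),0,.35,(0,0,255))
    for y in range((y0//10+1)*10,y1,10):
        cv2.line(im,(0,int((y+.5-y0)*k)),(6,int((y+.5-y0)*k)),(0,0,255),1); cv2.putText(im,str(y),(8,int((y-y0)*k)+6),0,.35,(0,0,255))
    cv2.imwrite(f"pics/{name}.png",im)
E
python3 - <<'E'
from h import *
d=get("top","top1"); crop(d,150,170,290,265,5.6,"t1a"); crop(d,250,170,370,260,6,"t1b")
s=get("scene","scene1"); crop(s,145,150,345,285,4,"s1a")
E
```

```text
(no output)
```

View pics/t1a.png

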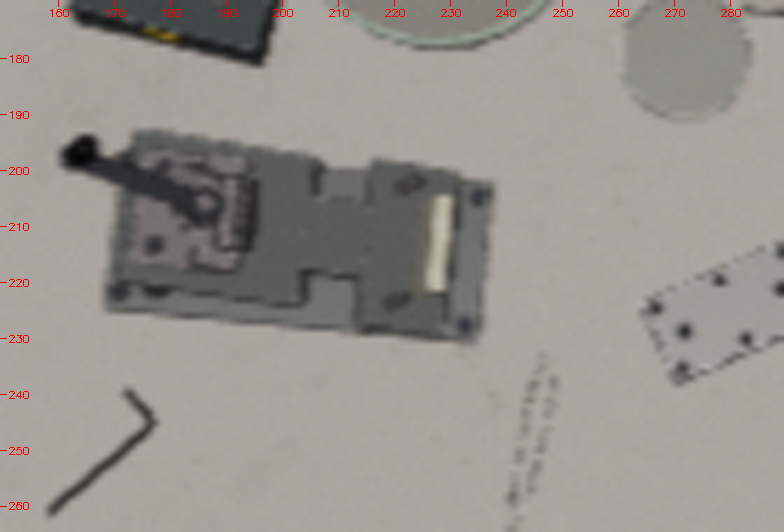

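View pics/t1b.png

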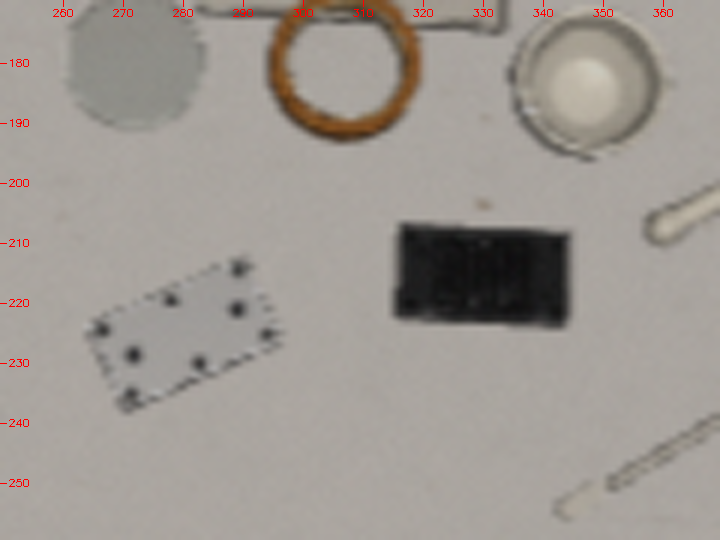

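View pics/s1a.png

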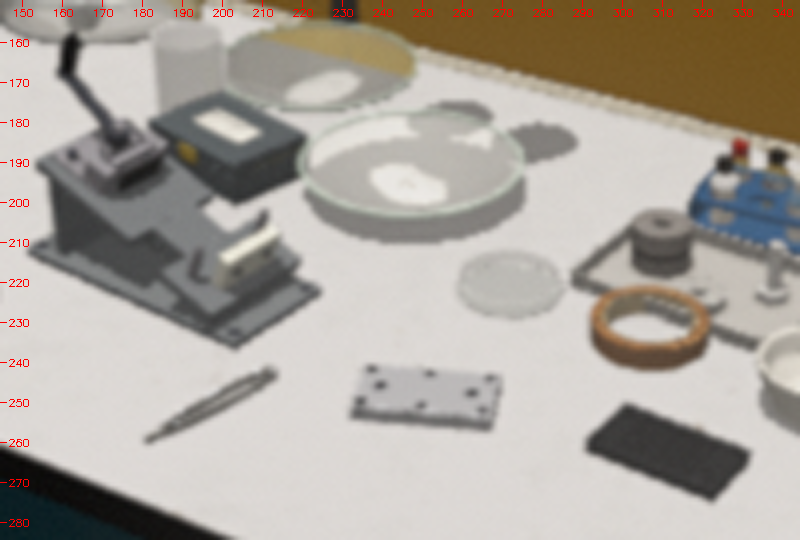

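Run:
```python
from h import *
t=load("top1"); s=load("scene1")
np.set_printoptions(precision=1,suppress=True)
print("cam", ray(t,(0,0))[0], ray(s,(0,0))[0])
for n,uv in dict(ep=(280.7,225.5),e1=(264.5,225),e2=(270.3,237.5),e3=(291,213),e4=(297,227)).items(): print(n,atz(t,uv,14))
for n,uv in dict(gp=(330.2,215.5),g1=(316.3,207),g2=(344.7,208.5),g3=(344.2,223.5),g4=(315.5,222.2)).items(): print(n,atz(t,uv,12))
print("ep scene",atz(s,(251,248),14), "gp", atz(s,(311,261.5),12))
print("handle",tri([(t,(163.5,196.3)),(s,(161.8,163.5))]))
print("pivot",tri([(t,(186.3,206)),(s,(174.5,182))]))
print("pinback",tri([(t,(222.5,202)),(s,(210,204))]))
print("pinfront",tri([(t,(220.5,223)),(s,(193.5,215))]))
```

```text
cam [ 175.4  -30.8 1941.9] [-557.4 -824.8  872.7]
ep [ 484.3 -157.7   14. ]
e1 [487.  -96.5  14. ]
e2 [ 439.2 -117.5   14. ]
e3 [ 531.8 -198.    14. ]
e4 [ 477.7 -219.3   14. ]
gp [ 520.7 -348.3   12. ]
g1 [ 554.4 -295.9   12. ]
g2 [ 547.3 -405.6   12. ]
g3 [ 489. -401.   12.]
g4 [ 495.5 -290.7   12. ]
ep scene [ 487.4 -160.6   14. ] gp [ 522.6 -350.4   12. ]
handle (array([568.5, 253.4, 169.4]), [array([ 0.5, -0.5]), array([-0.7,  0.1])])
pivot (array([541.8, 179.9, 129.2]), [array([ 0.5, -0.5]), array([-0.8,  0.1])])
pinback (array([567.9,  55.7,  67.8]), [array([ 0.6, -0.5]), array([-0.9,  0.1])])
pinfront (array([490.2,  64.2,  61.9]), [array([ 0.4, -0.4]), array([-0.6,  0.1])])
```

```bash
cat >> h.py <<'E'
def inc(Pt,Rt,st=None,show=True):
    "target TCP pos + Rotation -> increments"
    if st is None:
        from cell import env; st=env.state()
    R0=R.from_euler("xyz",st["tcp_rot"]); d=R0.inv().apply(np.array(Pt)-st["eef_pos"])
    rv=(R0.inv()*Rt).as_rotvec()/np.deg2rad(6)
    print("d",np.round(d,1),"r",np.round(rv,2),"dist",round(np.linalg.norm(d)),"deg",round(6*np.linalg.norm(rv),1))
def frame(z,y):
    "tool rotation from z dir and jaw dir y"
    z=np.array(z,float);z/=np.linalg.norm(z);y=np.array(y,float);y-=z*(y@z);y/=np.linalg.norm(y)
    return R.from_matrix(np.stack([np.cross(y,z),y,z],1))
E
python3 - <<'E'
from h import *
from cell import env
np.set_printoptions(precision=3,suppress=True)
st=env.state(); d=get("wrist")
Rm=cv2.Rodrigues(d["rvec"])[0]; c=-Rm.T@d["tvec"]
R0=R.from_euler("xyz",st["tcp_rot"])
print(R0.inv().apply(c-st["eef_pos"]), R0.inv().as_matrix()@Rm.T, R0.as_matrix())
E
```

```text
[74.872  0.139 20.581] [[ 0.002 -0.963 -0.268]
 [ 1.     0.002  0.001]
 [-0.    -0.268  0.963]] [[-0.912  0.41  -0.   ]
 [ 0.41   0.912 -0.   ]
 [ 0.    -0.001 -1.   ]]
```

Run:
```python
from h import *
inc([520,0,400],frame([0,0,-1],[0.995,-0.1,0]))
```

```text
d [-474.2 -411.6    4.7] r [-0.    0.   11.92] dist 628 deg 71.5
```

Call:
play_rows([
  {"dx": -30, "dy": -26, "rz": 0.75},
  {"dx": -60, "dy": -52, "rz": 1.5},
  {"dx": -90, "dy": -78, "rz": 2.25},
  {"dx": -120, "dy": -104, "rz": 3},
  {"dx": -150, "dy": -130, "rz": 3.75},
  {"dx": -180, "dy": -156, "rz": 4.5},
  {"dx": -210, "dy": -182, "rz": 5.25},
  {"dx": -240, "dy": -208, "rz": 6},
], fingers=1)

```text
invalid input
```

Run:
```python
from h import *
inc([520,0,400],frame([0,0,-1],[0.995,-0.1,0]))
```

```text
d [-474.2 -411.6    4.7] r [-0.    0.   11.92] dist 628 deg 71.5
```

Call:
play_rows([
  {"dx": -30, "dy": -26, "dz": 0, "rx": 0, "ry": 0, "rz": 0.75},
  {"dx": -60, "dy": -52, "dz": 0, "rx": 0, "ry": 0, "rz": 1.5},
  {"dx": -90, "dy": -78, "dz": 0, "rx": 0, "ry": 0, "rz": 2.25},
  {"dx": -120, "dy": -104, "dz": 0, "rx": 0, "ry": 0, "rz": 3},
  {"dx": -150, "dy": -130, "dz": 0, "rx": 0, "ry": 0, "rz": 3.75},
  {"dx": -180, "dy": -156, "dz": 0, "rx": 0, "ry": 0, "rz": 4.5},
  {"dx": -210, "dy": -182, "dz": 0, "rx": 0, "ry": 0, "rz": 5.25},
  {"dx": -240, "dy": -208, "dz": 0, "rx": 0, "ry": 0, "rz": 6},
])

```text
t: 0.97
eef_pos: [390.2, 280.0, 404.8]
tcp_rot: [3.141, 0.0, 2.087]
ft_force: [1.3, 0.2, -0.3]
opening: 1.002
```

Run:
```python
from h import *
inc([520,0,400],frame([0,0,-1],[0.995,-0.1,0]))
```

```text
d [-307.6  -25.3    4.8] r [0.   0.   5.88] dist 309 deg 35.3
```

Call:
play_rows([
  {"dx": -38, "dy": -3, "dz": 0, "rx": 0, "ry": 0, "rz": 0.75},
  {"dx": -76, "dy": -6, "dz": 0, "rx": 0, "ry": 0, "rz": 1.5},
  {"dx": -114, "dy": -9, "dz": 0, "rx": 0, "ry": 0, "rz": 2.25},
  {"dx": -152, "dy": -12, "dz": 0, "rx": 0, "ry": 0, "rz": 3},
  {"dx": -190, "dy": -15, "dz": 0, "rx": 0, "ry": 0, "rz": 3.75},
  {"dx": -230, "dy": -19, "dz": 3, "rx": 0, "ry": 0, "rz": 4.5},
  {"dx": -270, "dy": -22, "dz": 5, "rx": 0, "ry": 0, "rz": 5.2},
  {"dx": -307, "dy": -25, "dz": 5, "rx": 0, "ry": 0, "rz": 5.88},
])

```text
t: 1.63
eef_pos: [520.5, -1.6, 399.6]
tcp_rot: [3.141, 0.0, 1.467]
ft_force: [0.8, -0.0, 0.0]
opening: 1.001
```

Run:
```python
from h import *
from cell import env
d=get("wrist","w1"); print(env.state()["eef_pos"],env.state()["t"])
cv2.imwrite("pics/w1b.png",cv2.resize(d["image"][:,:,::-1],(784,588),interpolation=cv2.INTER_CUBIC))
```

```text
[522.89896233  -5.71013282 399.68167673] 1.6833
```

View pics/w1b.png

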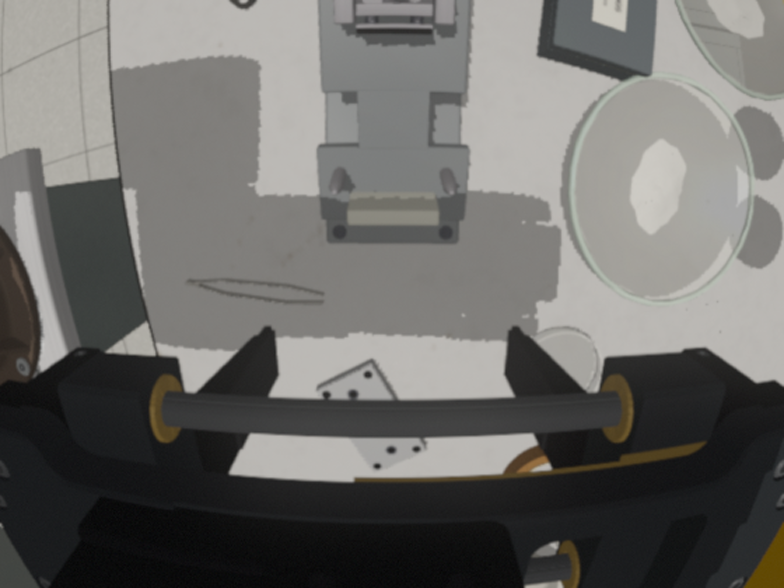

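Call:
play_rows([
  {"dx": 40, "dy": 0, "dz": 0, "rx": 0, "ry": 0, "rz": 0},
  {"dx": 75, "dy": 0, "dz": 0, "rx": 0, "ry": 0, "rz": 0},
  {"dx": 90, "dy": 0, "dz": 0, "rx": 0, "ry": 0, "rz": 0},
  {"dx": 90, "dy": 0, "dz": 0, "rx": 0, "ry": 0, "rz": 0},
  {"dx": 90, "dy": 0, "dz": 0, "rx": 0, "ry": 0, "rz": 0},
])

```text
t: 2.1
eef_pos: [532.8, 84.2, 399.5]
tcp_rot: [3.14, 0.002, 1.462]
ft_force: [-0.9, -0.9, 0.7]
opening: 1.0
```

Run:
```python
from h import *
from cell import env
d=get("wrist","w2"); print(env.state()["eef_pos"],env.state()["t"])
crop(d,200,0,360,120,5,"w2a");crop(d,200,110,360,230,5,"w2b");
d=load("w1"); crop(d,200,60,360,180,5,"w1a");crop(d,200,0,360,120,5,"w1c")
```

```text
[532.73436684  83.5704033  399.52780754] 2.15
```

View pics/w2a.png

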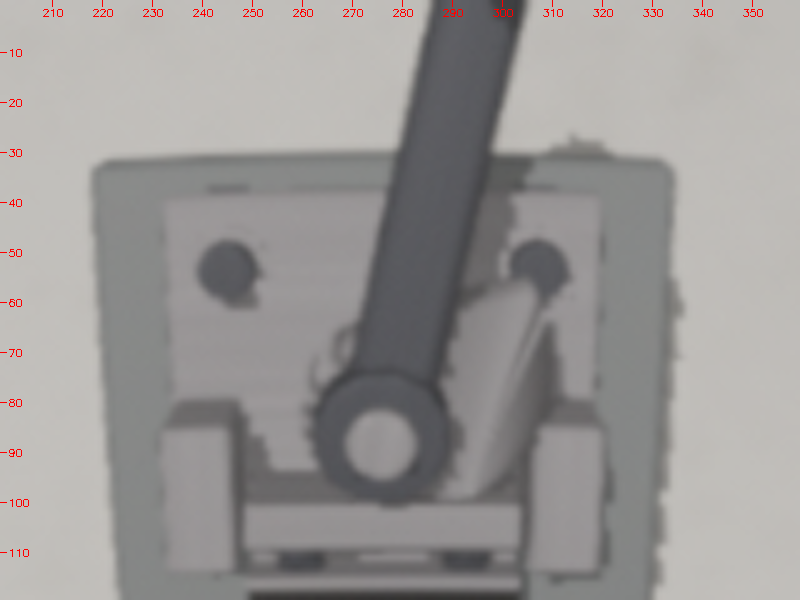

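View pics/w2b.png

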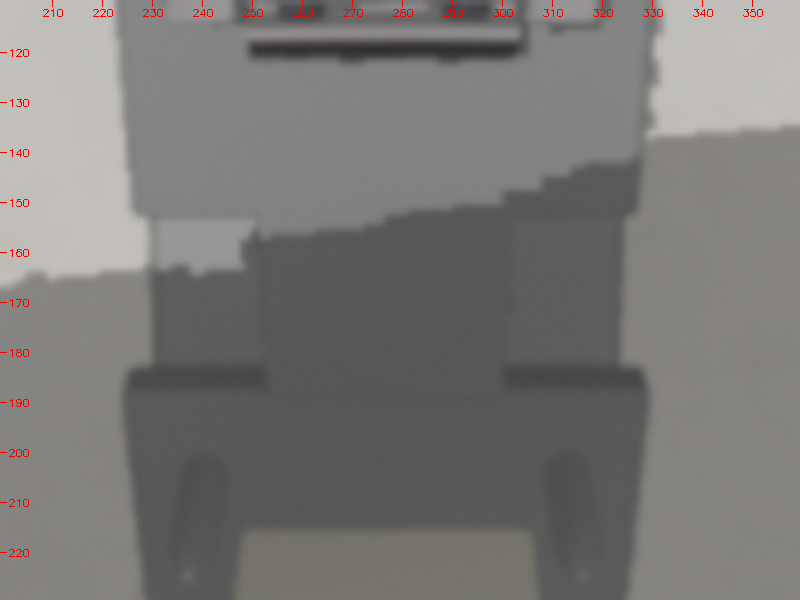

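View pics/w1a.png

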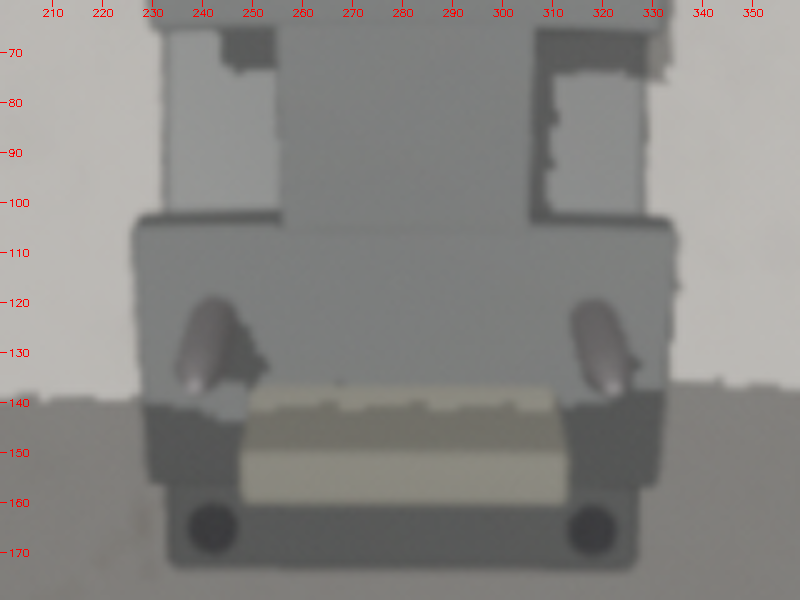

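View pics/w1c.png

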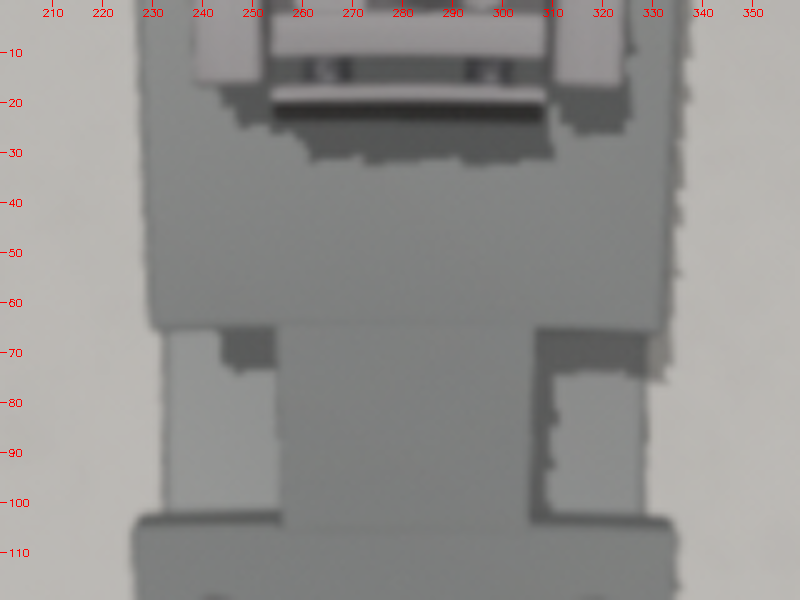

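```bash
cat >> h.py <<'E'
def restR(phi,tilt=np.deg2rad(20)):
    y=np.array([np.cos(phi)*np.cos(tilt),np.sin(phi)*np.cos(tilt),np.sin(tilt)]); x=np.array([np.sin(phi),-np.cos(phi),0]); return np.stack([x,y,np.cross(x,y)],1)
E
cat > fit.py <<'E'
from h import *
from scipy.optimize import least_squares
np.set_printoptions(precision=2,suppress=True)
w1=load("w1");w2=load("w2")
obs=[(w1,(-25,20,0),(254.5,64.7)),(w1,(25,20,0),(306.7,65.1)),(w1,(-25,-20,0),(256.1,104.7)),(w1,(25,-20,0),(305.5,104.3)),
(w1,(-32,-55,0),(249.5,136.7)),(w1,(32,-55,0),(310.1,136.7)),(w1,(-32,-55,34),(247.9,149.9)),(w1,(32,-55,34),(312.9,149.9)),
(w2,(-25,20,0),(250.5,152.9)),(w2,(25,20,0),(301.5,152.9)),(w2,(-25,-20,0),(252.9,188.5)),(w2,(25,-20,0),(300.1,188.1)),
(w2,(-32,-55,0),(248.1,215.1)),(w2,(32,-55,0),(305.9,215.1)),
(w1,(-39,-40,37),(238.5,136.5)),(w1,(39,-40,37),(322.3,136.5))]
def f(p,k=slice(None),tilt=20):
    M=restR(p[3],np.deg2rad(tilt)); return np.concatenate([proj(d,p[:3]+M@np.array(q,float))-uv for d,q,uv in obs[k]])
if __name__=="__main__":
    for k in (slice(None),slice(0,8),slice(8,14)):
        r=least_squares(f,[530,100,50,1.466],args=(k,),loss="soft_l1"); print(r.x,np.rad2deg(r.x[3]),r.cost); print(f(r.x,k).reshape(-1,2).T)
    r=least_squares(lambda p:f(p[:4],tilt=p[4]),[530,100,50,1.466,20],loss="soft_l1"); print(r.x)
    r=least_squares(f,[530,100,50,1.466],loss="soft_l1"); p=r.x
    t=load("top1");s=load("scene1");M=restR(p[3])
    for q in [(-39,-40,37),(39,-40,37),(-32,-55,34),(32,-55,34),(25,-20,0),(-25,20,0)]: print(q,proj(t,p[:3]+M@q),proj(s,p[:3]+M@q))
E
python3 fit.py
```

```text
[533.41 104.53  56.55   1.47] 84.07102006469422 3.7466586161788054
[[-0.12  0.05 -0.67 -0.03  0.27  0.82 -0.98  1.03 -0.04  0.29 -0.54  0.4
  -0.45 -0.16 -0.09  0.25]
 [ 0.67  0.41 -0.57 -0.06 -0.83 -0.7   0.09  0.22  0.6   0.34 -0.54 -0.35
  -0.35 -0.58  0.53  0.71]]
[533.4  104.46  55.82   1.47] 83.97429712081068 2.294554547539291
[[-0.03  0.01 -0.65 -0.12  0.24  0.67 -1.02  0.83]
 [ 0.82  0.65 -0.51  0.09 -0.84 -0.62  0.04  0.28]]
[533.45 104.55  57.41   1.47] 84.23063863274542 0.8766354853249412
[[-0.12  0.34 -0.51  0.55 -0.35  0.07]
 [ 0.75  0.35 -0.31 -0.26 -0.05 -0.44]]
[533.4  104.47  55.16   1.47  18.38]
(-39, -40, 37) [222.24 222.1 ] [193.78 211.49]
(39, -40, 37) [224.4  201.13] [210.09 202.1 ]
(-32, -55, 34) [226.13 220.89] [198.4  213.97]
(32, -55, 34) [227.87 203.76] [211.71 206.16]
(25, -20, 0) [215.84 205.59] [200.8  208.14]
(-25, 20, 0) [203.87 217.29] [181.96 207.15]
```

Run:
```python
from h import *
a=np.deg2rad(114)
inc([510,-215,380],frame([0,0,-1],[np.sin(a),-np.cos(a),0]))
```

```text
d [-299.2   10.2   20. ] r [ 0.01  0.02 -5.05] dist 300 deg 30.3
```

Call:
play_rows([
  {"dx": -41, "dy": 1, "dz": 3, "rx": 0, "ry": 0, "rz": -0.7},
  {"dx": -82, "dy": 3, "dz": 6, "rx": 0, "ry": 0, "rz": -1.5},
  {"dx": -123, "dy": 4, "dz": 9, "rx": 0, "ry": 0, "rz": -2.3},
  {"dx": -164, "dy": 6, "dz": 12, "rx": 0, "ry": 0, "rz": -3.1},
  {"dx": -205, "dy": 7, "dz": 15, "rx": 0, "ry": 0, "rz": -3.9},
  {"dx": -246, "dy": 9, "dz": 18, "rx": 0, "ry": 0, "rz": -4.7},
  {"dx": -287, "dy": 10, "dz": 20, "rx": 0, "ry": 0, "rz": -5.05},
  {"dx": -299, "dy": 10, "dz": 20, "rx": 0, "ry": 0, "rz": -5.05},
])

```text
t: 2.82
eef_pos: [508.5, -220.2, 379.7]
tcp_rot: [3.141, 0.003, 1.988]
ft_force: [-0.3, 0.4, 0.1]
opening: 1.001
```

Run:
```python
from h import *
from cell import env
d=get("wrist","w3"); print(env.state()["eef_pos"],env.state()["tcp_rot"],env.state()["t"])
crop(d,180,60,400,280,2.7,"w3a");crop(d,360,130,540,270,4.4,"w3b");cv2.imwrite("pics/w3c.png",d["image"][:,:,::-1])
```

```text
[ 508.60944221 -219.99406003  379.76348196] [3.14106949e+00 3.10452456e-03 1.98479296e+00] 2.8667
```

View pics/w3c.png

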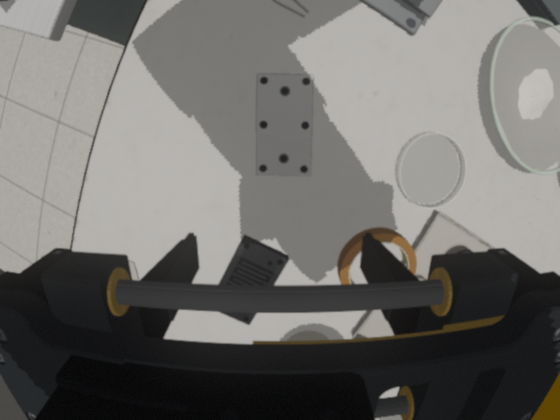

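View pics/w3a.png

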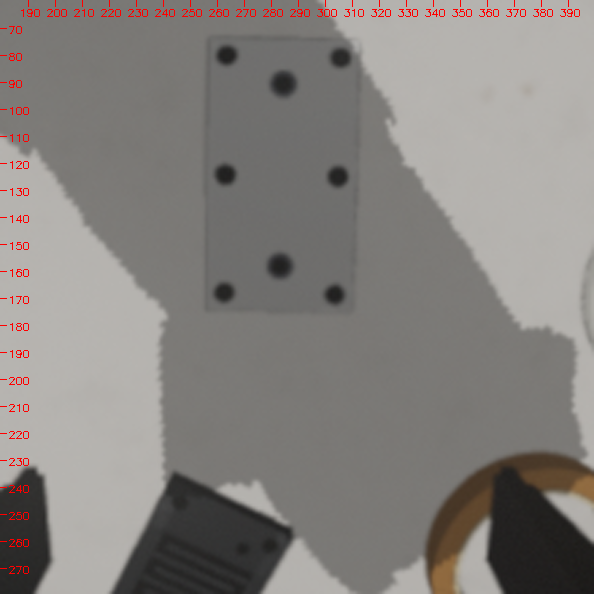

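View pics/w3b.png

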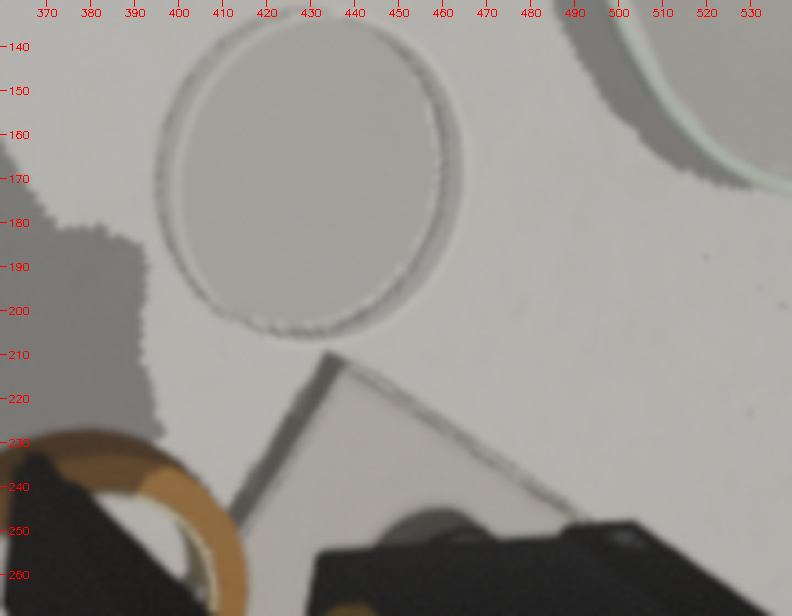

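Run:
```python
from h import *
np.set_printoptions(precision=2,suppress=True)
d=load("w3")
c=[atz(d,(180+X/2.7-.5,60+Y/2.7-.5),14) for X,Y in [(208,36),(360,39),(354,313),(205,311)]]
print(np.array(c)); m=np.mean(c,0); print("c",m)
print([np.linalg.norm(c[i]-c[(i+1)%4]) for i in range(4)])
v=c[0]-c[3]+c[1]-c[2]; a=np.arctan2(v[1],v[0]); print(np.rad2deg(a))
F=frame([0,0,-1],[np.sin(a),-np.cos(a),0])
inc([m[0],m[1],260],F); inc([m[0],m[1],171.3+21],F)
```

```text
[[ 438.56 -119.22   14.  ]
 [ 492.6   -96.18   14.  ]
 [ 535.85 -196.22   14.  ]
 [ 481.1  -219.75   14.  ]]
c [ 487.03 -157.84   14.  ]
[np.float64(58.74218839883784), np.float64(108.98335433072658), np.float64(59.59061356072198), np.float64(109.15454100396828)]
113.1582502506244
d [ 66.    5.2 119.6] r [0.01 0.03 0.09] dist 137 deg 0.6
d [ 66.2   5.1 187.3] r [0.01 0.03 0.09] dist 199 deg 0.6
```

Call:
play_rows([
  {"dx": 25, "dy": 2, "dz": 30, "rx": 0, "ry": 0, "rz": 0},
  {"dx": 50, "dy": 4, "dz": 60, "rx": 0, "ry": 0, "rz": 0.1},
  {"dx": 66, "dy": 5, "dz": 95, "rx": 0, "ry": 0, "rz": 0.1},
  {"dx": 66, "dy": 5, "dz": 130, "rx": 0, "ry": 0, "rz": 0.1},
  {"dx": 66, "dy": 5, "dz": 160, "rx": 0, "ry": 0, "rz": 0.1},
  {"dx": 66, "dy": 5, "dz": 178, "rx": 0, "ry": 0, "rz": 0.1},
  {"dx": 66, "dy": 5, "dz": 186, "rx": 0, "ry": 0, "rz": 0.1},
  {"dx": 66, "dy": 5, "dz": 187, "rx": 0, "ry": 0, "rz": 0.1},
])

```text
t: 3.53
eef_pos: [486.7, -158.0, 191.5]
tcp_rot: [-3.141, 0.001, 1.974]
ft_force: [0.4, -0.0, 0.3]
opening: 1.0
```

Run:
```python
from h import *
from cell import env
a=np.deg2rad(113.16);F=frame([0,0,-1],[np.sin(a),-np.cos(a),0])
inc([487,-157.8,192.3],F); print(env.state()["ft_force"])
```

```text
d [ 0.1  0.4 -0.8] r [-0.01  0.01 -0.01] dist 1 deg 0.1
[ 0.42638114 -0.01027738  0.25658434]
```

Good; close on the plate (60/95 = 0.63).

Call:
play_rows([
  {"dx": 0, "dy": 0, "dz": 0, "rx": 0, "ry": 0, "rz": 0},
  {"dx": 0, "dy": 0, "dz": 0, "rx": 0, "ry": 0, "rz": 0},
  {"dx": 0, "dy": 0, "dz": 0, "rx": 0, "ry": 0, "rz": 0},
  {"dx": 0, "dy": 0, "dz": 0, "rx": 0, "ry": 0, "rz": 0},
  {"dx": 0, "dy": 0, "dz": 0, "rx": 0, "ry": 0, "rz": 0},
  {"dx": 0, "dy": 0, "dz": 0, "rx": 0, "ry": 0, "rz": 0},
], fingers=0.4)

```text
t: 4.03
eef_pos: [486.7, -158.0, 192.0]
tcp_rot: [-3.141, 0.002, 1.974]
ft_force: [0.5, 0.4, -0.2]
opening: 0.637
```

```bash
cat >> h.py <<'E'
O=np.array([533.4,104.5,56.5]); PHI=np.deg2rad(84.07); M=restR(PHI)
def rw(q): return O+M@np.array(q,float)
def torest(P): return M.T@(np.array(P)-O)
def place(y,z,x=0): # TCP pose for plate-type grasp, tool -z rest, jaw along rest x
    return rw((x,y,z)), frame(-M[:,2],M[:,0])
E
python3 - <<'E'
from h import *
np.set_printoptions(precision=1,suppress=True)
w1=load("w1");w2=load("w2")
def onz(d,uv,z):
    c,v=ray(d,uv); c=M.T@(c-O); v=M.T@v; return c+v*(z-c[2])/v[2]
# top of upper pad: z~? try few
for z in (17,20,24,27):
    print(z,[onz(w1,((X/5+199.5),Y/5-.5),z) for X,Y in [(272,102),(545,102),(273,122)]],[onz(w2,((X/5+199.5),110+Y/5-.5),z) for X,Y in [(249,40),(521,40),(250,57)]])
# pivot
for z in (60,70,80): print(z,onz(w2,(275.5,88.5),z),onz(w2,(294.9,0),z))
print("handle", torest([568.5,253.4,169.4]),"piv",torest([541.8,179.9,129.2]))
inc(*place(4,192+50)); inc(*place(4,192+10))
E
```

```text
17 [array([-23.3,  65.6,  17. ]), array([24.1, 65.8, 17. ]), array([-23.2,  61.9,  17. ])] [array([-22.8,  63.8,  17. ]), array([24.3, 63.5, 17. ]), array([-22.8,  60.6,  17. ])]
20 [array([-23.1,  65.8,  20. ]), array([23.8, 65.9, 20. ]), array([-23. ,  62.1,  20. ])] [array([-22.5,  64.9,  20. ]), array([24.1, 64.6, 20. ]), array([-22.5,  61.7,  20. ])]
24 [array([-22.8,  66. ,  24. ]), array([23.5, 66.1, 24. ]), array([-22.7,  62.4,  24. ])] [array([-22.1,  66.4,  24. ]), array([23.8, 66.1, 24. ]), array([-22.1,  63.2,  24. ])]
27 [array([-22.5,  66.1,  27. ]), array([23.2, 66.3, 27. ]), array([-22.4,  62.6,  27. ])] [array([-21.9,  67.5,  27. ]), array([23.5, 67.2, 27. ]), array([-21.8,  64.4,  27. ])]
60 [  0.5 101.4  60. ] [ 13.4 163.8  60. ]
70 [  0.6 104.1  70. ] [ 12.9 163.7  70. ]
80 [  0.7 106.8  80. ] [ 12.4 163.6  80. ]
handle [ 19.5 181.2  54.2] piv [ 0.6 96.2 42.4]
d [153.9 107.5 -93.6] r [-0.8  3.3  4.8] dist 210 deg 35.2
d [165.9 114.2 -56.1] r [-0.8  3.3  4.8] dist 209 deg 35.2
```

Call:
play_rows([
  {"dx": 0, "dy": 0, "dz": -35, "rx": 0, "ry": 0, "rz": 0},
  {"dx": 0, "dy": 0, "dz": -70, "rx": 0, "ry": 0, "rz": 0.3},
  {"dx": 25, "dy": 17, "dz": -94, "rx": -0.1, "ry": 0.5, "rz": 1},
  {"dx": 50, "dy": 35, "dz": -110, "rx": -0.3, "ry": 1.1, "rz": 1.8},
  {"dx": 76, "dy": 53, "dz": -115, "rx": -0.4, "ry": 1.8, "rz": 2.6},
  {"dx": 102, "dy": 71, "dz": -112, "rx": -0.6, "ry": 2.4, "rz": 3.4},
  {"dx": 128, "dy": 89, "dz": -105, "rx": -0.7, "ry": 2.9, "rz": 4.2},
  {"dx": 154, "dy": 107, "dz": -94, "rx": -0.8, "ry": 3.3, "rz": 4.8},
])

```text
t: 4.7
eef_pos: [524.8, 27.2, 286.3]
tcp_rot: [-3.137, -0.352, 1.46]
ft_force: [0.9, -0.5, -2.5]
opening: 0.629
```

Run:
```python
from h import *
from cell import env
inc(*place(3,192+50)); inc(*place(3,192+8)); print(env.state()["ft_force"])
d=get("wrist","w4");cv2.imwrite("pics/w4c.png",d["image"][:,:,::-1])
```

```text
d [-2.5  0.6  0.6] r [-0.02 -0.03 -0.06] dist 3 deg 0.4
d [-2.7  0.7 42.6] r [-0.02 -0.03 -0.06] dist 43 deg 0.4
[ 0.89432862 -0.53734458 -2.49582231]
```

View pics/w4c.png

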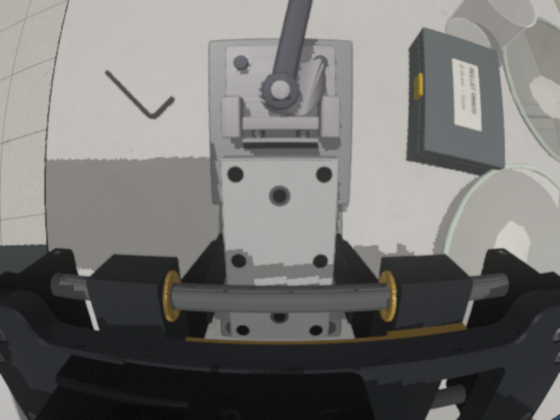

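Call:
play_rows([
  {"dx": -2.7, "dy": 0.7, "dz": 12, "rx": 0, "ry": 0, "rz": 0},
  {"dx": -2.7, "dy": 0.7, "dz": 27, "rx": 0, "ry": 0, "rz": 0},
  {"dx": -2.7, "dy": 0.7, "dz": 38, "rx": 0, "ry": 0, "rz": 0},
  {"dx": -2.7, "dy": 0.7, "dz": 42, "rx": 0, "ry": 0, "rz": 0},
  {"dx": -2.7, "dy": 0.7, "dz": 42.5, "rx": 0, "ry": 0, "rz": 0},
])

```text
t: 5.17
eef_pos: [526.5, 42.8, 244.5]
tcp_rot: [-3.133, -0.357, 1.458]
ft_force: [-6.9, -7.8, 24.9]
opening: 0.629
```

Run:
```python
from h import *
from cell import env
inc(*place(3,192+0)); inc(*place(-3,192+0));print(env.state()["ft_force"],torest(env.state()["eef_pos"]))
d=get("wrist","w5");crop(d,190,80,380,240,4,"w5a")
d=get("scene","s5");crop(d,140,150,260,240,6,"s5a")
```

```text
d [-3.   0.6  5.9] r [-0.05 -0.07 -0.08] dist 7 deg 0.7
d [-9.   0.6  5.8] r [-0.05 -0.07 -0.08] dist 11 deg 0.7
[-6.93427705 -7.81573645 24.92678431] [ -0.52384742   5.97512225 197.91004325]
```

View pics/w5a.png

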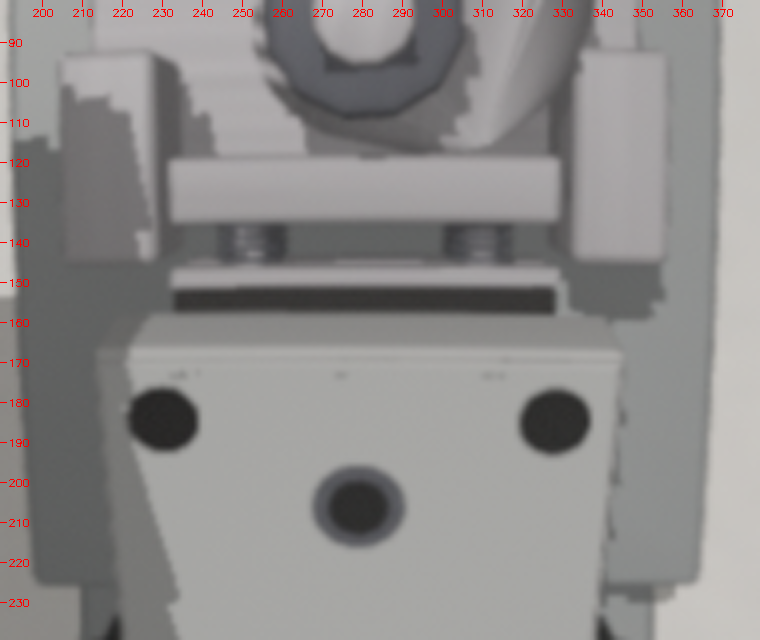

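View pics/s5a.png

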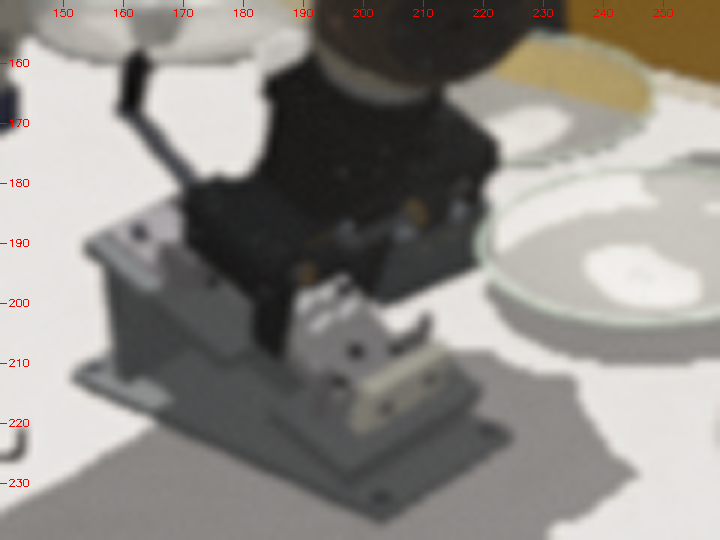

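Run:
```python
from h import *
from scipy.optimize import least_squares
np.set_printoptions(precision=2,suppress=True)
d=load("w5")
px=lambda X,Y:(190+X/4-.5,80+Y/4-.5)
pts=[((-30,0,14),px(127,350)),((30,0,14),px(622,352)),((-30,0,0),px(150,314)),((30,0,0),px(605,316))]
def f(p):
    c,s=np.cos(p[3]),np.sin(p[3])
    return np.concatenate([proj(d,rw((p[0]+q[0]+q[1]*0, p[1]-q[2]*s, p[2]+q[2]*c)))-uv for q,uv in pts])
r=least_squares(f,[0,60,6,0]); print(r.x,f(r.x))
r=least_squares(lambda p:f([*p,0]),[0,60,6]); print(r.x,f([*r.x,0]))
def onz(d,uv,z):
    c,v=ray(d,uv); c=M.T@(c-O); v=M.T@v; return c+v*(z-c[2])/v[2]
for z in (20,24): print([onz(d,px(X,Y),z) for X,Y in [(172,288),(555,288),(365,314)]])
d=load("w4")
import cv2
crop(d,190,120,370,260,4.4,"w4d")
```

```text
[ 1.76 61.19  9.36  0.2 ] [ 0.63  0.55  0.3  -0.57 -0.67  0.55 -0.3  -0.52]
[ 1.75 59.75  9.41] [ 0.41 -1.95  0.5  -3.07 -0.6   3.27 -0.35  2.19]
[array([-23.22,  65.89,  20.  ]), array([23.64, 65.61, 20.  ]), array([ 0.38, 62.37, 20.  ])]
[array([-22.62,  66.29,  24.  ]), array([23.06, 66.01, 24.  ]), array([ 0.39, 62.85, 24.  ])]
```

View pics/w4d.png

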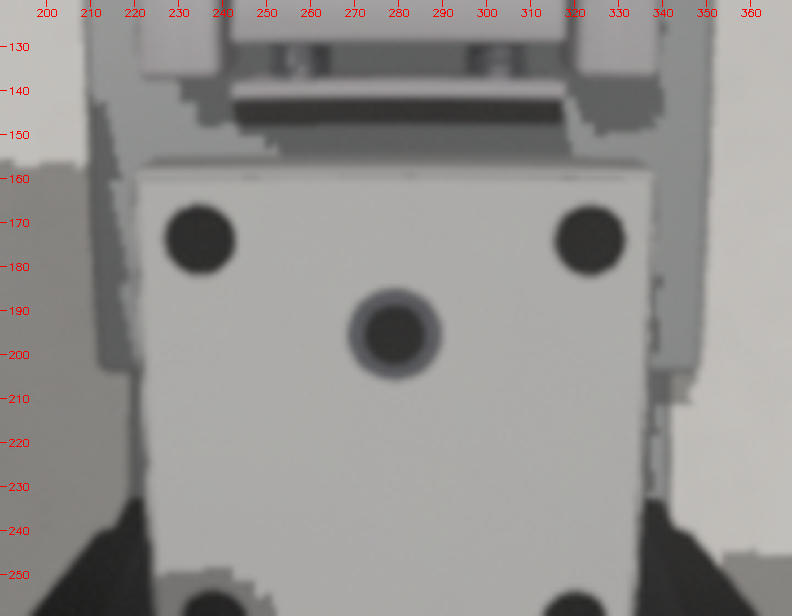

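Run:
```python
from h import *
from cell import env
from scipy.optimize import least_squares
np.set_printoptions(precision=2,suppress=True)
def run(d,pts,n):
    def f(p):
        c,s=np.cos(p[3]),np.sin(p[3])
        return np.concatenate([proj(d,rw((p[0]+q[0], p[1]+q[1]*c-q[2]*s, p[2]+q[1]*s+q[2]*c)))-uv for q,uv in pts])
    r=least_squares(f,[0,60,6,0]); J=np.linalg.inv(r.jac.T@r.jac)
    print(n,r.x,"sd@1px",np.sqrt(np.diag(J)),"res",f(r.x))
d=load("w4"); px=lambda X,Y:(190+X/4.4-.5,120+Y/4.4-.5)
# bolt holes: need dims; pairs spacing from w3
run(d,[((-30,0,14),px(137,176)),((30,0,14),px(653,176)),((-30,0,0),px(150,160)),((30,0,0),px(640,160))],"w4")
d3=load("w3")
for X,Y in [(227,55),(341,58),(225,174),(338,177),(224,292),(334,294),(283,84),(280,266)]:
    print(np.round(atz(d3,(180+X/2.7-.5,60+Y/2.7-.5),14),1))
st=env.state(); print("moment",st["moment"], "joint",st["joints"])
```

```text
w4 [-0.09 60.34 46.59  0.01] sd@1px [0.27 0.43 1.5  0.04] res [-0.76  0.28  0.69 -0.23  0.9   0.21 -0.81 -0.26]
[ 448.4 -123.3   14. ]
[ 489.  -106.3   14. ]
[ 466.6 -166.5   14. ]
[ 507.3 -149.6   14. ]
[ 485.  -209.6   14. ]
[ 525.3 -192.5   14. ]
[ 472.8 -125.1   14. ]
[ 501.1 -191.1   14. ]
moment [0.1  1.   0.46] joint [-0.1   0.59  1.96  0.58  0.69 -0.46]
```

```bash
cat > ov.py <<'E'
from h import *
def overlay(d,y,z,p,x=0,k=10,box=(170,180,230,235),name="ov",th=14,yaw=0):
    x0,y0,x1,y1=box
    im=cv2.resize(d["image"][y0:y1,x0:x1,::-1],None,fx=k,fy=k,interpolation=cv2.INTER_CUBIC)
    def L(a,b,c):
        a,b=[tuple(int(v) for v in ((proj(d,rw(q))-[x0,y0]+.5)*k)) for q in (a,b)]; cv2.line(im,a,b,c,1)
    c,s=np.cos(p),np.sin(p)
    def B(q): 
        X=q[0]*np.cos(yaw)-q[1]*np.sin(yaw); Y=q[0]*np.sin(yaw)+q[1]*np.cos(yaw)
        return (x+X,y+Y*c-q[2]*s,z+Y*s+q[2]*c)
    P=[(-30,-55),(30,-55),(30,55),(-30,55)]
    for h,col in ((0,(0,255,255)),(th,(0,255,0))):
        for i in range(4): L(B((*P[i],h)),B((*P[(i+1)%4],h)),col)
    for sx in (-39,39): L((sx,-40,0),(sx,-40,37),(0,0,255))
    for zz in (0,34): L((-32,-55,zz),(32,-55,zz),(255,0,0))
    for sx in (-32,32): L((sx,-55,0),(sx,-55,34),(255,0,0))
    cv2.imwrite(f"pics/{name}.png",im)
E
python3 - <<'E'
from ov import *
d=load("s5"); overlay(d,6,6,0.12,name="ov1")
E
```

```text
(no output)
```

View pics/ov1.png

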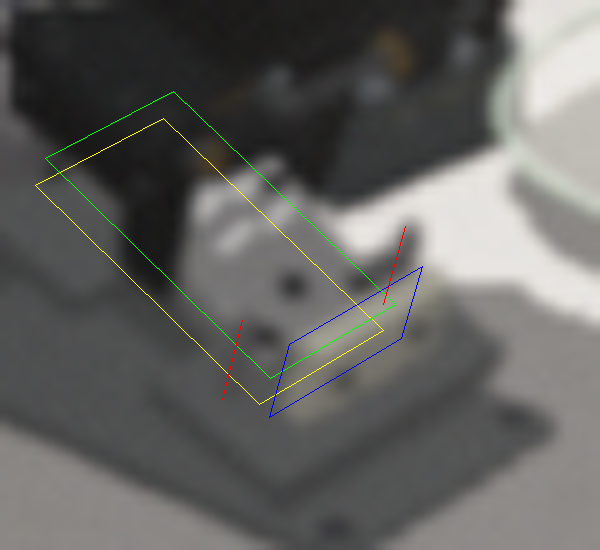

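Run:
```python
from ov import *
from scipy.optimize import least_squares
np.set_printoptions(precision=2,suppress=True)
d=load("s5")
def pose(p,q):
    x,y,z,pt,yw=p; c,s=np.cos(pt),np.sin(pt)
    X=q[0]*np.cos(yw)-q[1]*np.sin(yw); Y=q[0]*np.sin(yw)+q[1]*np.cos(yw)
    return rw((x+X,y+Y*c-q[2]*s,z+Y*s+q[2]*c))
for p in [(0,6,6,0.,0),(0,6,6,.16,0),(0,6,6,-.16,0),(0,6,20,-.3,0)]:
    print(p,[ (proj(d,pose(p,q))-[170,180]+.5)*10 for q in [(-22,-47,14),(0,-36,14),(22,-47,14),(-22,0,14),(-30,-55,14),(30,-55,14)]])
# shift of scene: pins & stop
s1=load("scene1"); crop(s1,170,180,230,235,10,"s1z"); crop(d,170,180,230,235,12,"s5z")
```

```text
(0, 6, 6, 0.0, 0) [array([271.72, 337.47]), array([294.32, 291.26]), array([363.22, 284.12]), array([171.02, 254.63]), array([272.05, 361.71]), array([396.57, 288.47])]
(0, 6, 6, 0.16, 0) [array([270.82, 356.73]), array([294.68, 306.95]), array([362.09, 303.16]), array([175.67, 258.91]), array([270.19, 383.53]), array([394.35, 309.96])]
(0, 6, 6, -0.16, 0) [array([269.81, 316.74]), array([291.78, 274.67]), array([361.57, 263.66]), array([166.19, 251.12]), array([270.65, 338.  ]), array([395.57, 265.17])]
(0, 6, 20, -0.3, 0) [array([274.  , 267.31]), array([295.95, 229.43]), array([366.35, 214.79]), array([169.34, 218.4 ]), array([274.95, 285.6 ]), array([400.72, 213.59])]
```

View pics/s1z.png

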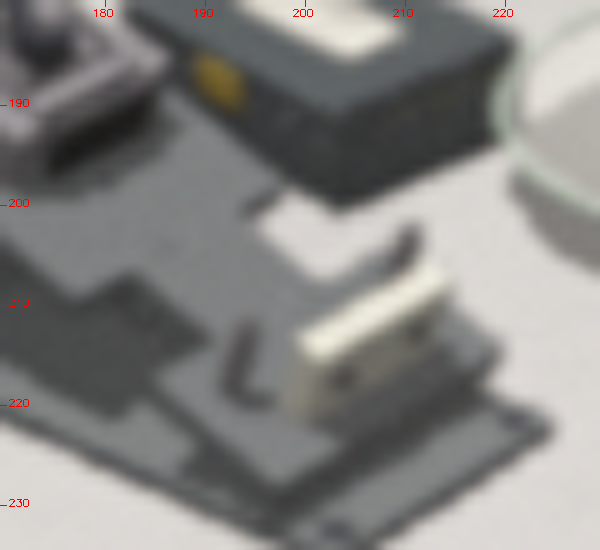

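View pics/s5z.png

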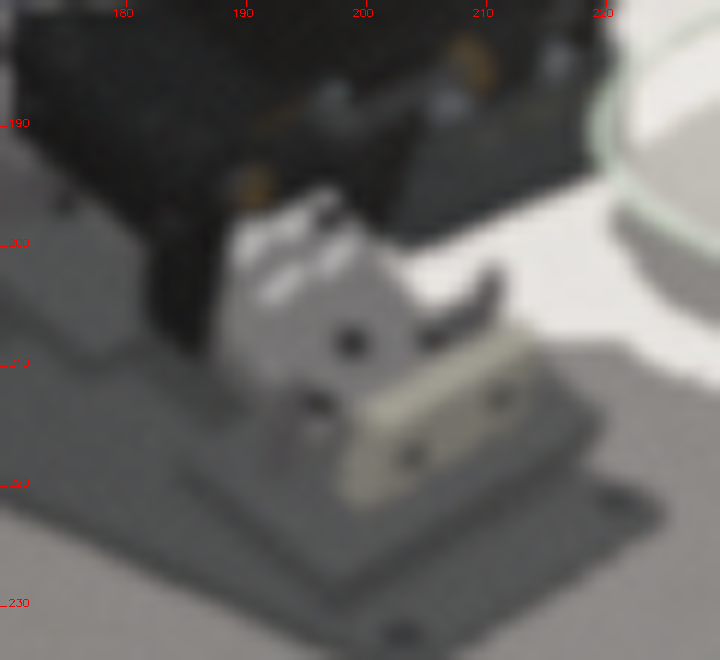

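Run:
```python
from h import *
from cell import env
st=env.state(); print(st["t"],torest(st["eef_pos"]),M.T@st["ft_force"],M.T@st["moment"],st["opening"]); inc(*place(3,200))
```

```text
5.2667 [ -0.57486089   5.98191017 197.96847313] [-5.39358579  1.13152551 18.33049076] [-0.00847126  1.10543087  0.08729012] 0.6289921175824009
d [-3.   0.6 -2.1] r [-0.05 -0.07 -0.09] dist 4 deg 0.7
```

Call:
play_rows([
  {"dx": 0, "dy": 0.6, "dz": -15, "rx": 0, "ry": 0, "rz": -0.1},
  {"dx": -1.5, "dy": 0.6, "dz": -25, "rx": 0, "ry": 0, "rz": -0.1},
  {"dx": -3, "dy": 0.6, "dz": -30, "rx": 0, "ry": 0, "rz": -0.1},
  {"dx": -3, "dy": 0.6, "dz": -30, "rx": 0, "ry": 0, "rz": -0.1},
])

```text
t: 5.6
eef_pos: [525.8, 28.9, 272.4]
tcp_rot: [-3.139, -0.357, 1.469]
ft_force: [-0.1, 0.0, -2.0]
opening: 0.629
```

Run:
```python
from h import *
from cell import env
d=get("wrist","w6");crop(d,190,80,380,240,4,"w6a")
d=get("scene","s6");crop(d,140,150,260,240,6,"s6a")
st=env.state(); print(st["t"],torest(st["eef_pos"]),M.T@st["ft_force"],M.T@st["moment"])
```

```text
5.7 [5.16410556e-02 2.50630692e+00 2.27786678e+02] [-1.30053544 -1.08002707 -2.20705211] [-0.45572037  0.05277266  0.02721615]
```

View pics/w6a.png

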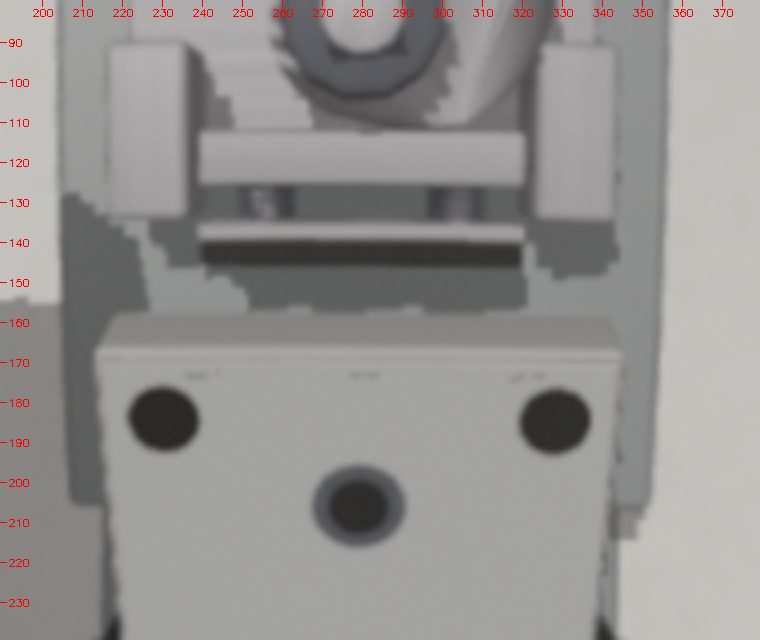

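View pics/s6a.png

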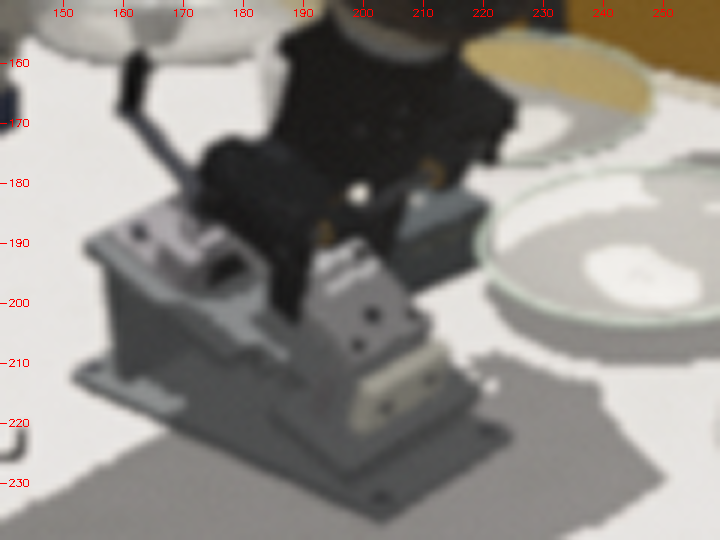

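Run:
```python
from h import *
from scipy.optimize import least_squares
np.set_printoptions(precision=2,suppress=True)
d=load("w6"); px=lambda X,Y:(190+X/4-.5,80+Y/4-.5)
d4=load("w4"); px4=lambda X,Y:(190+X/4.4-.5,120+Y/4.4-.5)
def run(d,pts,n):
    def f(p):
        c,s=np.cos(p[3]),np.sin(p[3])
        return np.concatenate([proj(d,rw((p[0]+q[0], p[1]+q[1]*c-q[2]*s, p[2]+q[1]*s+q[2]*c)))-uv for q,uv in pts])
    r=least_squares(f,[0,60,6,0]); J=np.linalg.inv(r.jac.T@r.jac)
    print(n,r.x,"sd@1px",np.sqrt(np.diag(J)),"res",f(r.x))
h=[((-22,-8,14)),((22,-8,14)),(0,-19.3,14)]
run(d,[((-30,0,14),px(97,350)),((30,0,14),px(622,352)),((-30,0,0),px(113,314)),((30,0,0),px(605,316)),(h[0],px(164,417)),(h[1],px(555,420)),(h[2],px(359,505))],"w6")
run(d4,[((-30,0,14),px4(137,176)),((30,0,14),px4(653,176)),((-30,0,0),px4(150,160)),((30,0,0),px4(640,160)),(h[0],px4(200,239)),(h[1],px4(590,239)),(h[2],px4(395,333))],"w4")
```

```text
w6 [ 0.29 58.99 51.74  0.18] sd@1px [0.18 0.37 1.01 0.03] res [-0.93  0.21  0.83  0.17  0.58  0.07 -0.19 -0.02  0.66 -0.17 -0.87 -0.57
 -0.06  0.32]
w4 [-0.1  60.44 46.97 -0.01] sd@1px [0.2  0.42 1.25 0.03] res [-0.94 -0.43  0.83 -0.95  0.76  0.11 -0.71 -0.36  0.83  0.62 -0.83  0.26
  0.08  0.74]
```

```bash
cat >> h.py <<'E'
def place2(y,h,x=0,tilt=-0.18,off=(2.4,0,183)):
    F=R.from_matrix(M)*R.from_rotvec([tilt,0,0])*R.from_matrix(M.T)*frame(-M[:,2],M[:,0])
    return rw((x,y,h))-F.apply(off), F
E
python3 - <<'E'
from h import *
inc(*place2(2,30)); inc(*place2(2,12))
E
```

```text
d [29.8  0.1 17.5] r [-0.05 -1.79  0.01] dist 35 deg 10.8
d [29.6  0.2 35.5] r [-0.05 -1.79  0.01] dist 46 deg 10.8
```

Call:
play_rows([
  {"dx": 10, "dy": 0, "dz": 5, "rx": 0, "ry": -0.6, "rz": 0},
  {"dx": 20, "dy": 0, "dz": 11, "rx": 0, "ry": -1.2, "rz": 0},
  {"dx": 29.8, "dy": 0, "dz": 17.5, "rx": -0.05, "ry": -1.79, "rz": 0},
  {"dx": 29.8, "dy": 0, "dz": 17.5, "rx": -0.05, "ry": -1.79, "rz": 0},
  {"dx": 29.8, "dy": 0, "dz": 17.5, "rx": -0.05, "ry": -1.79, "rz": 0},
])

```text
t: 6.12
eef_pos: [528.9, 63.8, 264.8]
tcp_rot: [-3.141, -0.171, 1.47]
ft_force: [-1.1, -0.5, -2.2]
opening: 0.625
```

Run:
```python
from h import *
from cell import env
d=get("wrist","w7");crop(d,190,80,380,240,4,"w7a")
inc(*place2(2,12))
st=env.state(); print(st["t"],torest(st["eef_pos"]),M.T@st["ft_force"],M.T@st["moment"])
```

```text
d [ 3.2  0.2 17.3] r [-0.01 -0.02  0.02] dist 18 deg 0.2
6.1667 [-1.9475495e-01  3.2356392e+01  2.1008902e+02] [-0.95890381 -0.78712124 -2.31410302] [-0.28796129  0.10062688 -0.00232733]
```

View pics/w7a.png

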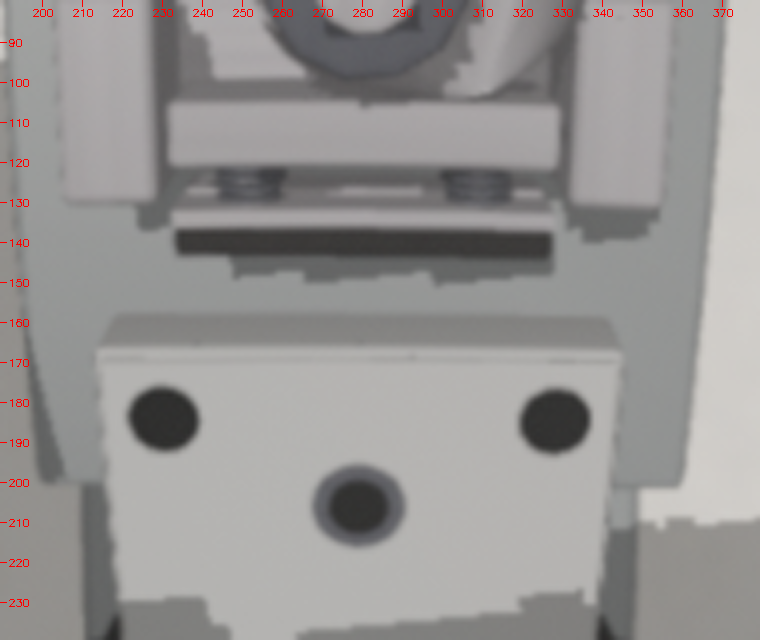

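Call:
play_rows([
  {"dx": 1, "dy": 0, "dz": 6, "rx": 0, "ry": 0, "rz": 0},
  {"dx": 2, "dy": 0, "dz": 12, "rx": 0, "ry": 0, "rz": 0},
  {"dx": 3.2, "dy": 0, "dz": 17, "rx": 0, "ry": 0, "rz": 0},
  {"dx": 3.5, "dy": 0, "dz": 19.5, "rx": 0, "ry": 0, "rz": 0},
  {"dx": 3.5, "dy": 0, "dz": 19.5, "rx": 0, "ry": 0, "rz": 0},
])

```text
t: 6.58
eef_pos: [529.5, 70.0, 245.6]
tcp_rot: [-3.14, -0.171, 1.469]
ft_force: [0.1, -0.3, -1.6]
opening: 0.631
```

Run:
```python
from h import *
from cell import env
d=get("wrist","w8");crop(d,190,80,380,240,4,"w8a")
d=get("scene","s8");crop(d,140,150,260,240,6,"s8a")
inc(*place2(2,10));inc(*place2(2,0))
st=env.state(); print(st["t"],torest(st["eef_pos"]),M.T@st["ft_force"],M.T@st["moment"])
```

```text
d [ 0.1  0.2 -0.4] r [-0.01 -0.02  0.02] dist 0 deg 0.2
d [1.9 0.2 9.5] r [-0.01 -0.02  0.02] dist 10 deg 0.2
6.6833 [-1.63792544e-01  3.22472956e+01  1.90144088e+02] [ 0.0817531  -0.43923296 -2.96174275] [-0.25736675  0.06816548  0.00306739]
```

View pics/w8a.png

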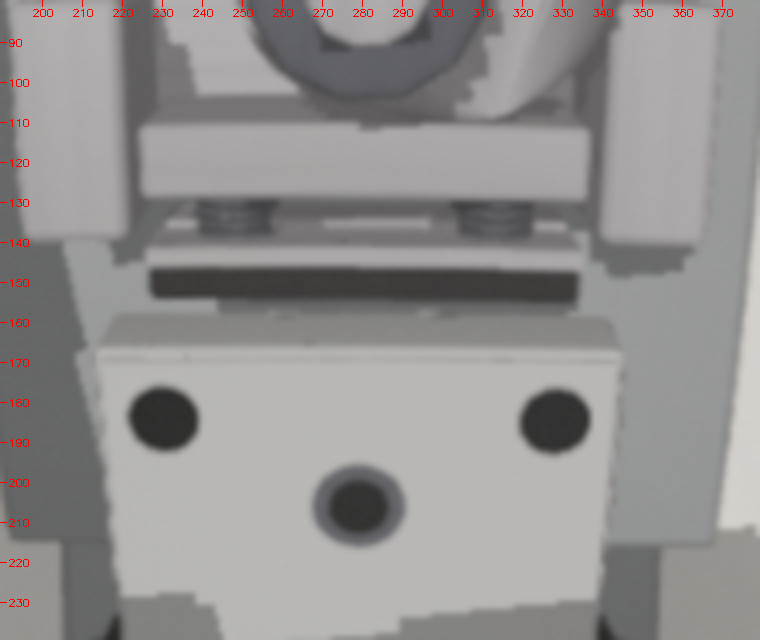

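View pics/s8a.png

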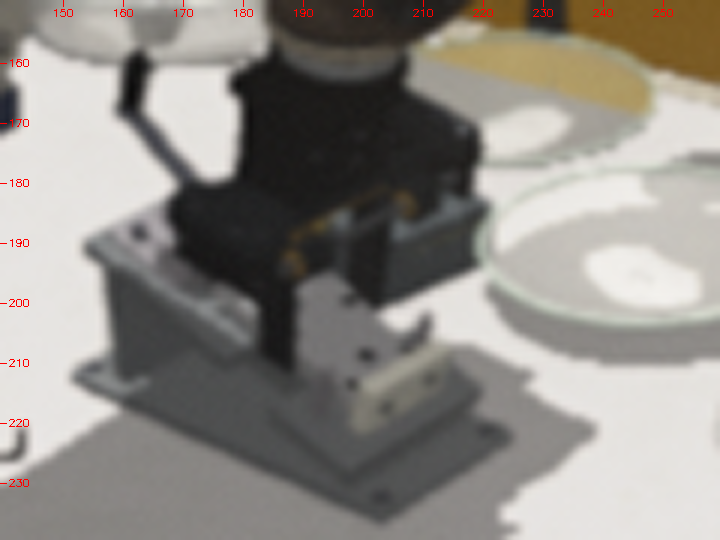

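Call:
play_rows([
  {"dx": 0, "dy": 0, "dz": 2, "rx": 0, "ry": 0, "rz": 0},
  {"dx": 0.2, "dy": 0, "dz": 4, "rx": 0, "ry": 0, "rz": 0},
  {"dx": 0.3, "dy": 0, "dz": 6, "rx": 0, "ry": 0, "rz": 0},
  {"dx": 0.3, "dy": 0, "dz": 6, "rx": 0, "ry": 0, "rz": 0},
])

```text
t: 7.02
eef_pos: [529.9, 71.4, 240.4]
tcp_rot: [-3.141, -0.172, 1.469]
ft_force: [0.8, 0.4, 2.1]
opening: 0.629
```

```bash
cat > st.py <<'E'
from h import *
from cell import env
np.set_printoptions(precision=2,suppress=True)
st=env.state(); print(round(st["t"],2),"rest tcp",torest(st["eef_pos"]),"F",M.T@st["ft_force"],"Mo",M.T@st["moment"],st["opening"])
E
python3 st.py
```

```text
7.02 rest tcp [ -0.09  31.62 184.24] F [0.79 1.14 1.79] Mo [-0.28  0.18 -0.03] 0.6293295833820157
```

Call:
play_rows([
  {"dx": -1.3, "dy": 0, "dz": 0.8, "rx": 0, "ry": 0, "rz": 0},
  {"dx": -2.6, "dy": 0, "dz": 1.6, "rx": 0, "ry": 0, "rz": 0},
  {"dx": -3.8, "dy": 0, "dz": 1.8, "rx": 0, "ry": 0, "rz": 0},
  {"dx": -3.8, "dy": 0, "dz": 1.8, "rx": 0, "ry": 0, "rz": 0},
])

```text
t: 7.35
eef_pos: [529.8, 69.1, 238.8]
tcp_rot: [3.141, -0.174, 1.468]
ft_force: [0.8, 16.4, 7.9]
opening: 0.627
```

```bash
python3 st.py
```

```text
7.35 rest tcp [  0.11  28.9  183.53] F [-0.9  18.13  1.77] Mo [ 2.8   0.02 -0.32] 0.6268948876422559
```

Call:
play_rows([
  {"dx": 0.8, "dy": 0, "dz": 0.8, "rx": 0, "ry": 0, "rz": 0},
  {"dx": 0.9, "dy": 0, "dz": 1.8, "rx": 0, "ry": 0, "rz": 0},
  {"dx": 0.9, "dy": 0, "dz": 1.8, "rx": 0, "ry": 0, "rz": 0},
])

```text
t: 7.6
eef_pos: [529.8, 69.8, 238.8]
tcp_rot: [3.14, -0.174, 1.469]
ft_force: [-6.3, -7.0, 23.8]
opening: 0.627
```

```bash
python3 st.py
```

```text
7.6 rest tcp [  0.    29.52 183.2 ] F [-5.57  0.97 25.02] Mo [-1.01  1.53 -0.18] 0.6274485586599032
```

Call:
play_rows([
  {"dx": 0, "dy": 0, "dz": -0.5, "rx": 0, "ry": 0, "rz": 0},
  {"dx": 0, "dy": 0, "dz": -0.5, "rx": 0, "ry": 0, "rz": 0},
  {"dx": 0, "dy": 0, "dz": -0.5, "rx": 0, "ry": 0, "rz": 0},
  {"dx": 0, "dy": 0, "dz": -0.5, "rx": 0, "ry": 0, "rz": 0},
  {"dx": 0, "dy": 0, "dz": -0.5, "rx": 0, "ry": 0, "rz": 0},
], fingers=0.85)

```text
t: 8.02
eef_pos: [529.8, 69.7, 239.0]
tcp_rot: [3.14, -0.174, 1.469]
ft_force: [-0.0, 0.9, -1.3]
opening: 0.847
```

```bash
python3 st.py;  python3 - <<'E'
from h import *
d=get("wrist","w9");crop(d,190,80,380,240,4,"w9a")
E
```

```text
8.02 rest tcp [  0.    29.52 183.44] F [-0.14  0.43 -1.57] Mo [-0.18  0.02 -0.07] 0.8472044805828365
```

View pics/w9a.png

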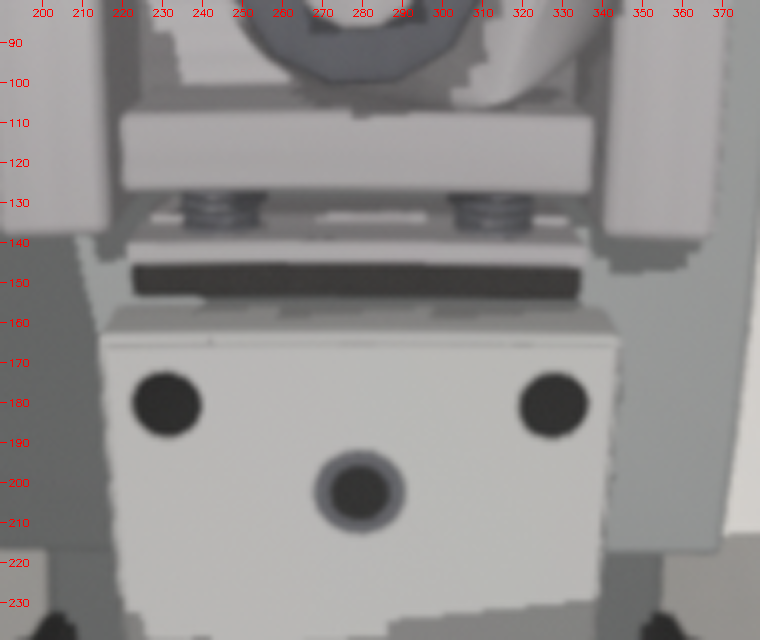

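Call:
play_rows([
  {"dx": 0, "dy": 0, "dz": 0, "rx": 0, "ry": 0, "rz": 0},
  {"dx": 0, "dy": 0, "dz": 0, "rx": 0, "ry": 0, "rz": 0},
  {"dx": 0, "dy": 0, "dz": 0, "rx": 0, "ry": 0, "rz": 0},
  {"dx": 0, "dy": 0, "dz": 0, "rx": 0, "ry": 0, "rz": 0},
  {"dx": -0.8, "dy": 0, "dz": 0.1, "rx": 0, "ry": 0, "rz": 0},
  {"dx": -1.7, "dy": 0, "dz": 0.3, "rx": 0, "ry": 0, "rz": 0},
  {"dx": -1.7, "dy": 0, "dz": 0.3, "rx": 0, "ry": 0, "rz": 0},
], fingers=0.5)

```text
t: 8.65
eef_pos: [529.8, 69.0, 238.8]
tcp_rot: [3.14, -0.176, 1.468]
ft_force: [0.3, 12.8, 3.7]
opening: 0.63
```

```bash
python3 st.py
```

```text
8.65 rest tcp [  0.06  28.76 183.49] F [-1.03 13.22 -0.91] Mo [ 2.03  0.06 -0.31] 0.6300244886830779
```

Call:
play_rows([
  {"dx": -0.6, "dy": 0, "dz": 0, "rx": 0, "ry": 0, "rz": 0},
  {"dx": -0.6, "dy": 0, "dz": 0, "rx": 0, "ry": 0, "rz": 0},
  {"dx": 0, "dy": 0, "dz": 0, "rx": 0, "ry": 0, "rz": 0},
  {"dx": 0, "dy": 0, "dz": 0, "rx": 0, "ry": 0, "rz": 0},
  {"dx": 0, "dy": 0, "dz": -20, "rx": 0, "ry": 0, "rz": 0},
  {"dx": -10, "dy": 0, "dz": -55, "rx": 0, "ry": 0, "rz": 0},
  {"dx": -30, "dy": 0, "dz": -95, "rx": 0, "ry": 0, "rz": 0},
  {"dx": -50, "dy": 0, "dz": -110, "rx": 0, "ry": 0, "rz": 0},
], fingers=1)

```text
t: 9.32
eef_pos: [522.6, 0.3, 341.7]
tcp_rot: [3.136, -0.175, 1.47]
ft_force: [0.8, -0.6, 1.2]
opening: 0.997
```

```bash
python3 st.py;  python3 - <<'E'
from h import *
d=get("wrist","w10");crop(d,190,60,380,240,4,"w10a")
E
```

```text
9.32 rest tcp [  0.06  -0.93 303.88] F [ 0.82 -0.07  1.35] Mo [-0.18  0.08  0.02] 0.9971045302788496
```

View pics/w10a.png

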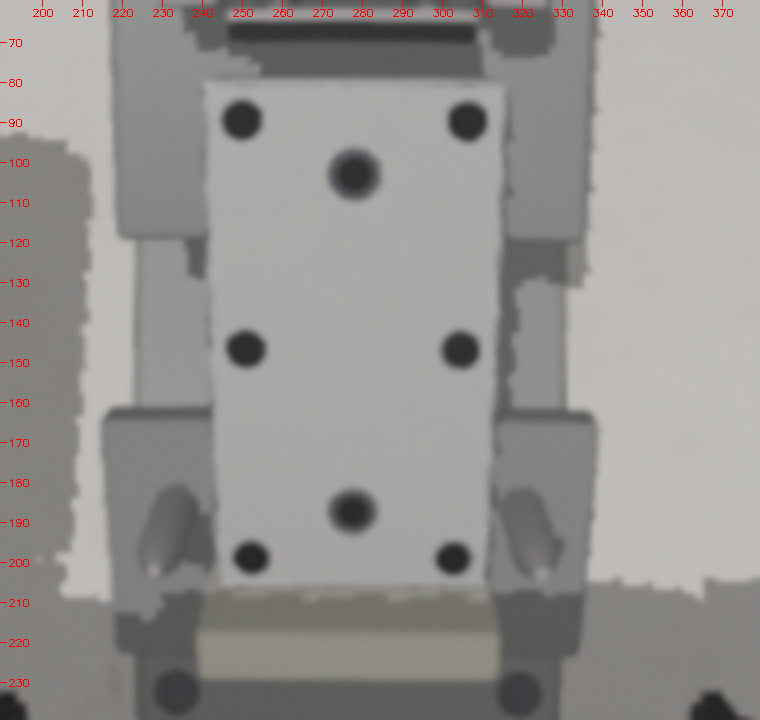

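Run:
```python
from h import *
np.set_printoptions(precision=1,suppress=True)
d=load("w10"); px=lambda X,Y:(190+X/4-.5,60+Y/4-.5)
def onz(d,uv,z):
    c,v=ray(d,uv); c=M.T@(c-O); v=M.T@v; return c+v*(z-c[2])/v[2]
for n,(X,Y) in dict(TL=(205,80),TR=(504,83),BL=(220,585),BR=(490,585)).items(): print(n,onz(d,px(X,Y),14))
for n,(X,Y) in dict(sTL=(197,632),sTR=(499,632)).items(): print(n,onz(d,px(X,Y),34))
for n,(X,Y) in dict(pTL=(155,572),pTR=(540,573)).items(): print(n,onz(d,px(X,Y),37))
for n,(X,Y) in dict(n1=(213,420),n2=(493,420)).items(): print(n,onz(d,px(X,Y),0))
a=np.deg2rad(113.16)
# graphite view pose
b=np.deg2rad(86.5)
tx=np.array([np.cos(b),np.sin(b),0])
P=np.array([521.5,-349,0])-55*tx; P[2]=370
inc(P,frame([0,0,-1],[np.sin(b),-np.cos(b),0]))
```

```text
TL [-28.1  54.7  14. ]
TR [29.8 54.3 14. ]
BL [-28.3 -53.7  14. ]
BR [ 31.  -53.5  14. ]
sTL [-31.3 -54.9  34. ]
sTR [ 31.1 -54.7  34. ]
pTL [-38.7 -39.8  37. ]
pTR [ 38.3 -39.8  37. ]
n1 [-29.9 -20.3   0. ]
n2 [ 31.6 -20.1   0. ]
d [-388.6   37.1  -95.8] r [ 0.1 -1.7 -0.4] dist 402 deg 10.3
```

Call:
play_rows([
  {"dx": -40, "dy": 4, "dz": -10, "rx": 0, "ry": -0.2, "rz": -0.1},
  {"dx": -80, "dy": 8, "dz": -20, "rx": 0, "ry": -0.5, "rz": -0.1},
  {"dx": -120, "dy": 12, "dz": -30, "rx": 0, "ry": -0.8, "rz": -0.2},
  {"dx": -160, "dy": 15, "dz": -40, "rx": 0, "ry": -1.1, "rz": -0.3},
  {"dx": -200, "dy": 19, "dz": -50, "rx": 0.1, "ry": -1.4, "rz": -0.3},
  {"dx": -240, "dy": 23, "dz": -60, "rx": 0.1, "ry": -1.7, "rz": -0.4},
  {"dx": -280, "dy": 27, "dz": -70, "rx": 0.1, "ry": -1.7, "rz": -0.4},
  {"dx": -320, "dy": 31, "dz": -80, "rx": 0.1, "ry": -1.7, "rz": -0.4},
])

```text
t: 10.03
eef_pos: [518.8, -333.3, 366.1]
tcp_rot: [3.141, 0.004, 1.51]
ft_force: [1.2, -0.2, 0.1]
opening: 1.002
```

Run:
```python
from h import *
b=np.deg2rad(86.5)
tx=np.array([np.cos(b),np.sin(b),0])
P=np.array([521.5,-349,0])-55*tx; P[2]=370
inc(P,frame([0,0,-1],[np.sin(b),-np.cos(b),0]))
```

```text
d [-70.6   3.7  -3.6] r [0.01 0.04 0.  ] dist 71 deg 0.2
```

Call:
play_rows([
  {"dx": -35, "dy": 2, "dz": 0, "rx": 0, "ry": 0, "rz": 0},
  {"dx": -70, "dy": 4, "dz": 0, "rx": 0, "ry": 0, "rz": 0},
  {"dx": -70, "dy": 4, "dz": 0, "rx": 0, "ry": 0, "rz": 0},
])

```text
t: 10.28
eef_pos: [517.5, -408.9, 365.7]
tcp_rot: [3.14, 0.005, 1.506]
ft_force: [-0.8, -0.1, -0.7]
opening: 1.003
```

Run:
```python
from h import *
d=get("wrist","w11");crop(d,190,50,380,250,3,"w11a")
```

```text
(no output)
```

View pics/w11a.png

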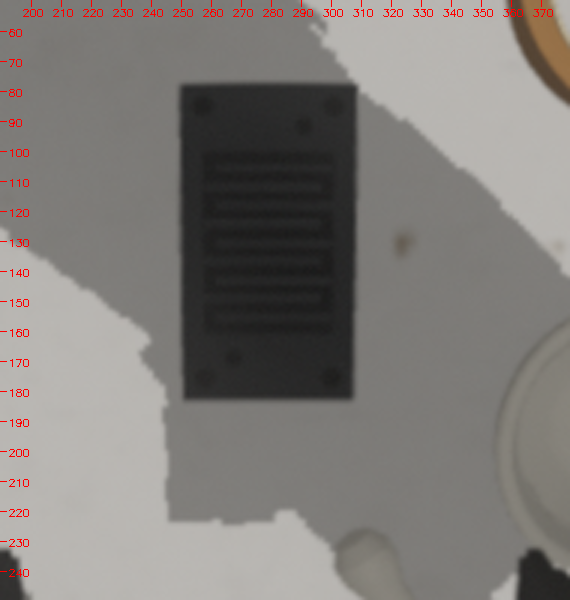

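Run:
```python
from h import *
np.set_printoptions(precision=2,suppress=True)
d=load("w11")
c=[atz(d,(190+X/3-.5,50+Y/3-.5),12) for X,Y in [(180,85),(357,85),(354,399),(184,399)]]
m=np.mean(c,0); print("c",m)
print([np.linalg.norm(c[i]-c[(i+1)%4]) for i in range(4)])
v=c[0]-c[3]+c[1]-c[2]; a=np.arctan2(v[1],v[0]); print(np.rad2deg(a))
F=frame([0,0,-1],[np.sin(a),-np.cos(a),0])
inc([m[0],m[1],192],F)
print(tuple(m),a)
```

```text
c [ 522.27 -349.79   12.  ]
[np.float64(59.37404043964212), np.float64(108.55543208609888), np.float64(59.35523178074233), np.float64(108.54807426151328)]
86.46913946206344
d [ 57.4   0.9 173.2] r [ 0.    0.04 -0.03] dist 182 deg 0.3
(np.float64(522.2715161375457), np.float64(-349.7863746576225), np.float64(12.0)) 1.5091711849791654
```

Call:
play_rows([
  {"dx": 25, "dy": 0.5, "dz": 30, "rx": 0, "ry": 0, "rz": 0},
  {"dx": 50, "dy": 0.9, "dz": 60, "rx": 0, "ry": 0, "rz": 0},
  {"dx": 57.4, "dy": 0.9, "dz": 95, "rx": 0, "ry": 0, "rz": 0},
  {"dx": 57.4, "dy": 0.9, "dz": 130, "rx": 0, "ry": 0, "rz": 0},
  {"dx": 57.4, "dy": 0.9, "dz": 155, "rx": 0, "ry": 0, "rz": 0},
  {"dx": 57.4, "dy": 0.9, "dz": 168, "rx": 0, "ry": 0, "rz": 0},
  {"dx": 57.4, "dy": 0.9, "dz": 173, "rx": 0, "ry": 0, "rz": 0},
  {"dx": 57.4, "dy": 0.9, "dz": 173, "rx": 0, "ry": 0, "rz": 0},
])

```text
t: 11.0
eef_pos: [522.4, -349.3, 192.0]
tcp_rot: [-3.141, 0.003, 1.507]
ft_force: [-0.2, -0.5, 0.5]
opening: 0.997
```

Run:
```python
from h import *
from cell import env
a=1.50917;F=frame([0,0,-1],[np.sin(a),-np.cos(a),0])
inc([522.3,-349.8,192],F); print(env.state()["ft_force"],env.state()["eef_pos"])
```

```text
d [-0.5 -0.   0. ] r [-0.01  0.03 -0.02] dist 0 deg 0.2
[-0.15589922 -0.53849322  0.45880944] [ 522.35189127 -349.32902415  192.02527675]
```

Call:
play_rows([
  {"dx": -0.5, "dy": 0, "dz": 0, "rx": 0, "ry": 0, "rz": 0},
  {"dx": -0.5, "dy": 0, "dz": 0, "rx": 0, "ry": 0, "rz": 0},
  {"dx": -0.5, "dy": 0, "dz": 0, "rx": 0, "ry": 0, "rz": 0},
  {"dx": -0.5, "dy": 0, "dz": 0, "rx": 0, "ry": 0, "rz": 0},
  {"dx": -0.5, "dy": 0, "dz": 0, "rx": 0, "ry": 0, "rz": 0},
  {"dx": -0.5, "dy": 0, "dz": 0, "rx": 0, "ry": 0, "rz": 0},
], fingers=0.4)

```text
t: 11.5
eef_pos: [522.3, -349.9, 192.3]
tcp_rot: [-3.141, 0.003, 1.507]
ft_force: [-2.5, -0.8, 0.4]
opening: 0.638
```

Run:
```python
from h import *
inc(*place(0,192+70,x=1)); inc(*place(0,192+30,x=1))
```

```text
d [ 364.2  -20.6 -111.5] r [-0.07  3.36  0.37] dist 381 deg 20.3
d [378.  -20.1 -74. ] r [-0.07  3.36  0.37] dist 386 deg 20.3
```

Call:
play_rows([
  {"dx": 0, "dy": 0, "dz": -38, "rx": 0, "ry": 0, "rz": 0},
  {"dx": 5, "dy": 0, "dz": -76, "rx": 0, "ry": 0, "rz": 0},
  {"dx": 35, "dy": -2, "dz": -105, "rx": 0, "ry": 0.2, "rz": 0},
  {"dx": 75, "dy": -4, "dz": -115, "rx": 0, "ry": 0.6, "rz": 0.1},
  {"dx": 115, "dy": -7, "dz": -120, "rx": 0, "ry": 1, "rz": 0.1},
  {"dx": 155, "dy": -9, "dz": -120, "rx": 0, "ry": 1.5, "rz": 0.2},
  {"dx": 195, "dy": -11, "dz": -120, "rx": 0, "ry": 2, "rz": 0.2},
  {"dx": 235, "dy": -13, "dz": -120, "rx": 0, "ry": 2.4, "rz": 0.3},
])

```text
t: 12.17
eef_pos: [524.0, -112.4, 311.9]
tcp_rot: [-3.137, -0.251, 1.474]
ft_force: [0.8, -0.9, -2.2]
opening: 0.628
```

Run:
```python
from h import *
inc(*place(0,192+60,x=1))
```

```text
d [121.9 -11.   50.4] r [-0.06  0.94  0.06] dist 132 deg 5.7
```

Call:
play_rows([
  {"dx": 38, "dy": -4, "dz": 10, "rx": 0, "ry": 0.4, "rz": 0},
  {"dx": 78, "dy": -7, "dz": 25, "rx": 0, "ry": 0.8, "rz": 0},
  {"dx": 112, "dy": -10, "dz": 42, "rx": -0.1, "ry": 0.95, "rz": 0.1},
  {"dx": 124, "dy": -11, "dz": 50, "rx": -0.1, "ry": 0.95, "rz": 0.1},
  {"dx": 124, "dy": -11, "dz": 50, "rx": -0.1, "ry": 0.95, "rz": 0.1},
  {"dx": 124, "dy": -11, "dz": 50, "rx": -0.1, "ry": 0.95, "rz": 0.1},
])

```text
t: 12.67
eef_pos: [525.6, 21.0, 294.2]
tcp_rot: [3.139, -0.35, 1.465]
ft_force: [-0.1, 0.0, -1.0]
opening: 0.628
```

```bash
python3 st.py
python3 - <<'E'
from h import *
inc(*place(2,192+30,x=1))
d=get("wrist","w12");crop(d,190,60,380,240,4,"w12a")
E
```

```text
12.67 rest tcp [  0.89   2.55 252.04] F [-0.13 -0.34 -0.91] Mo [-0.34  0.02 -0.01] 0.6279717668387303
d [-0.6  0.  30. ] r [ 0.03 -0.01 -0.02] dist 30 deg 0.2
```

View pics/w12a.png

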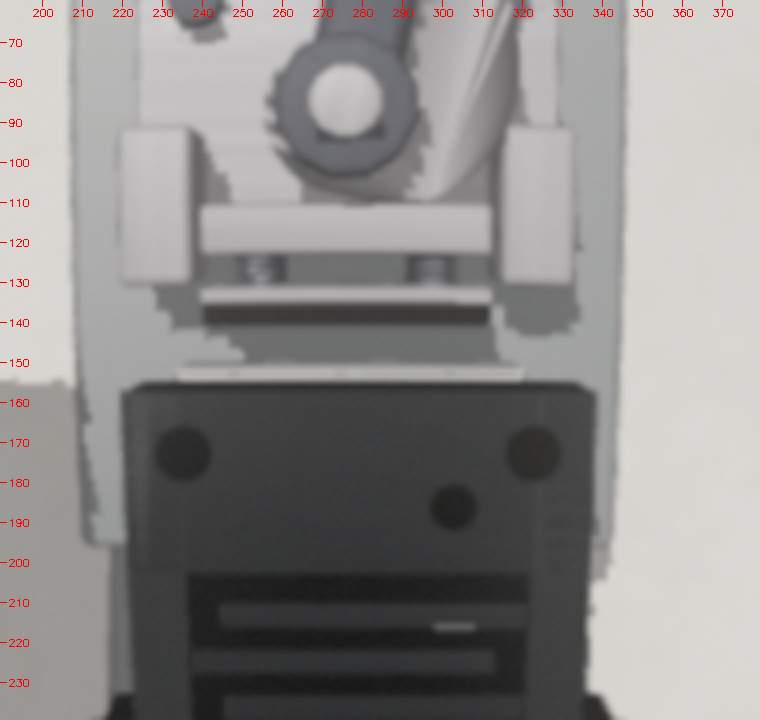

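Call:
play_rows([
  {"dx": -0.5, "dy": -0.6, "dz": 10, "rx": 0, "ry": 0, "rz": 0},
  {"dx": -0.6, "dy": -0.6, "dz": 22, "rx": 0, "ry": 0, "rz": 0},
  {"dx": -0.6, "dy": -0.6, "dz": 32, "rx": 0, "ry": 0, "rz": 0},
  {"dx": -0.6, "dy": -0.6, "dz": 37, "rx": 0, "ry": 0, "rz": 0},
  {"dx": -0.6, "dy": -0.6, "dz": 37, "rx": 0, "ry": 0, "rz": 0},
])

```text
t: 13.13
eef_pos: [526.5, 32.3, 257.8]
tcp_rot: [3.141, -0.35, 1.463]
ft_force: [-0.2, 0.5, -0.7]
opening: 0.628
```

```bash
python3 st.py
python3 - <<'E'
from h import *
inc(*place(2,192+17,x=.3))
d=get("wrist","w13");crop(d,190,60,380,240,4,"w13a")
E
```

```text
13.13 rest tcp [  0.58   0.75 213.99] F [-0.29  0.24 -0.84] Mo [-0.35  0.06  0.01] 0.6284982996008461
d [ 1.2 -0.3  5. ] r [ 0.02 -0.01 -0.04] dist 5 deg 0.3
```

View pics/w13a.png

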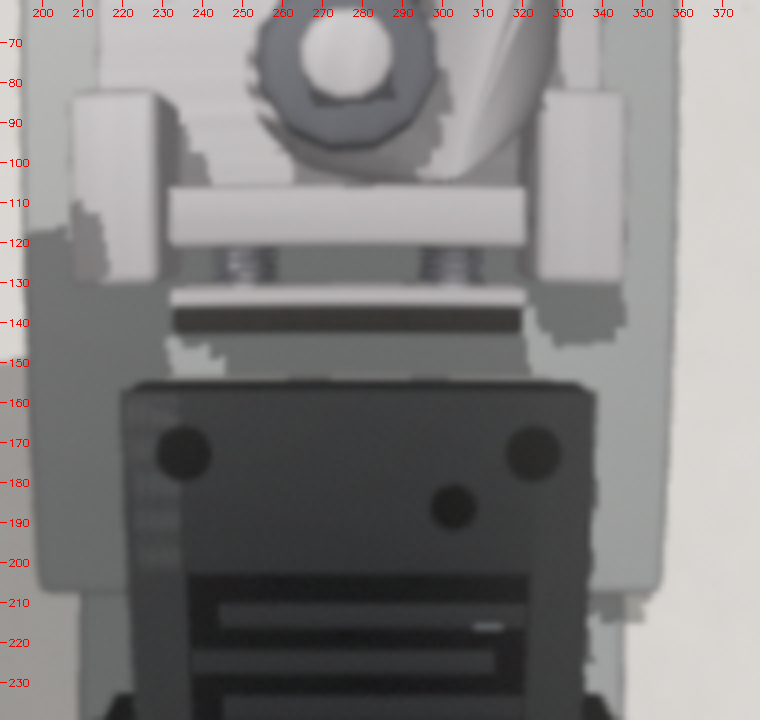

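Call:
play_rows([
  {"dx": 1.0, "dy": -0.3, "dz": 1.5, "rx": 0, "ry": 0, "rz": 0},
  {"dx": 1.3, "dy": -0.3, "dz": 3.5, "rx": 0, "ry": 0, "rz": 0},
  {"dx": 1.3, "dy": -0.3, "dz": 5, "rx": 0, "ry": 0, "rz": 0},
  {"dx": 1.3, "dy": -0.3, "dz": 5, "rx": 0, "ry": 0, "rz": 0},
])

```text
t: 13.52
eef_pos: [526.6, 35.3, 254.2]
tcp_rot: [3.14, -0.35, 1.463]
ft_force: [-0.4, -0.4, -0.4]
opening: 0.629
```

```bash
python3 st.py
```

```text
13.52 rest tcp [  0.39   2.31 209.59] F [-0.31 -0.54 -0.2 ] Mo [-0.34  0.05 -0.02] 0.6288860384493179
```

Call:
play_rows([
  {"dx": 0, "dy": 0, "dz": 1, "rx": 0, "ry": 0, "rz": 0},
  {"dx": 0, "dy": 0, "dz": 2, "rx": 0, "ry": 0, "rz": 0},
  {"dx": 0, "dy": 0, "dz": 2, "rx": 0, "ry": 0, "rz": 0},
])

```text
t: 13.77
eef_pos: [526.7, 36.1, 252.3]
tcp_rot: [3.14, -0.35, 1.463]
ft_force: [-0.7, 0.6, -1.2]
opening: 0.623
```

```bash
python3 st.py
```

```text
13.77 rest tcp [  0.37   2.35 207.52] F [-0.79  0.1  -1.35] Mo [-0.33  0.05 -0.04] 0.6231635849064989
```

Call:
play_rows([
  {"dx": 0, "dy": 0, "dz": 1, "rx": 0, "ry": 0, "rz": 0},
  {"dx": 0, "dy": 0, "dz": 1.6, "rx": 0, "ry": 0, "rz": 0},
  {"dx": 0, "dy": 0, "dz": 1.6, "rx": 0, "ry": 0, "rz": 0},
])

```text
t: 14.02
eef_pos: [526.7, 36.6, 250.9]
tcp_rot: [3.14, -0.35, 1.463]
ft_force: [-0.7, 0.2, 0.6]
opening: 0.63
```

```bash
python3 st.py
```

```text
14.02 rest tcp [  0.4    2.34 206.06] F [-0.72  0.32  0.55] Mo [-0.38  0.23 -0.03] 0.629631731993208
```

Call:
play_rows([
  {"dx": -1, "dy": 0, "dz": 0.4, "rx": 0, "ry": 0, "rz": 0},
  {"dx": -2, "dy": 0, "dz": 0.4, "rx": 0, "ry": 0, "rz": 0},
  {"dx": -3, "dy": 0, "dz": 0.4, "rx": 0, "ry": 0, "rz": 0},
  {"dx": -3, "dy": 0, "dz": 0.4, "rx": 0, "ry": 0, "rz": 0},
])

```text
t: 14.35
eef_pos: [526.6, 33.9, 249.9]
tcp_rot: [3.139, -0.35, 1.463]
ft_force: [-0.5, 0.8, 5.4]
opening: 0.628
```

```bash
python3 st.py
```

```text
14.35 rest tcp [  0.55  -0.53 206.05] F [-0.58  2.53  4.84] Mo [ 0.05  0.22 -0.09] 0.6277730825337664
```

Call:
play_rows([
  {"dx": -0.8, "dy": 0, "dz": 0, "rx": 0, "ry": 0, "rz": 0},
  {"dx": -1.6, "dy": 0, "dz": 0, "rx": 0, "ry": 0, "rz": 0},
  {"dx": -1.6, "dy": 0, "dz": 0, "rx": 0, "ry": 0, "rz": 0},
])

```text
t: 14.6
eef_pos: [526.6, 32.8, 249.7]
tcp_rot: [3.139, -0.352, 1.463]
ft_force: [2.0, 8.6, 3.6]
opening: 0.628
```

```bash
python3 st.py
```

```text
14.6 rest tcp [  0.64  -1.58 206.14] F [1.09 9.41 0.35] Mo [ 1.26 -0.09 -0.05] 0.6282999773674802
```

Call:
play_rows([
  {"dx": -0.3, "dy": 0, "dz": 0, "rx": 0, "ry": 0, "rz": 0},
  {"dx": -0.3, "dy": 0, "dz": 0, "rx": 0, "ry": 0, "rz": 0},
  {"dx": 0, "dy": 0, "dz": 0, "rx": 0, "ry": 0, "rz": 0},
  {"dx": 0, "dy": 0, "dz": 0, "rx": 0, "ry": 0, "rz": 0},
], fingers=0.8)

```text
t: 14.93
eef_pos: [526.6, 32.8, 249.6]
tcp_rot: [3.139, -0.352, 1.463]
ft_force: [-0.7, 0.7, -0.7]
opening: 0.791
```

Call:
play_rows([
  {"dx": 0.5, "dy": 0, "dz": 0, "rx": 0, "ry": 0, "rz": 0},
  {"dx": 0.5, "dy": 0, "dz": 0, "rx": 0, "ry": 0, "rz": 0},
  {"dx": 0.5, "dy": 0, "dz": 0, "rx": 0, "ry": 0, "rz": 0},
  {"dx": 0.5, "dy": 0, "dz": 0, "rx": 0, "ry": 0, "rz": 0},
  {"dx": -0.7, "dy": 0, "dz": 0, "rx": 0, "ry": 0, "rz": 0},
  {"dx": -1.4, "dy": 0, "dz": 0, "rx": 0, "ry": 0, "rz": 0},
  {"dx": -1.4, "dy": 0, "dz": 0, "rx": 0, "ry": 0, "rz": 0},
], fingers=0.5)

```text
t: 15.52
eef_pos: [526.6, 32.5, 249.6]
tcp_rot: [3.14, -0.355, 1.462]
ft_force: [1.9, 14.7, 4.6]
opening: 0.631
```

```bash
python3 st.py
```

```text
15.52 rest tcp [  0.72  -1.91 206.24] F [ 0.41 15.52 -0.8 ] Mo [ 2.51 -0.23  0.03] 0.6312396471980528
```

Call:
play_rows([
  {"dx": -0.4, "dy": 0, "dz": 0, "rx": 0, "ry": 0, "rz": 0},
  {"dx": -0.4, "dy": 0, "dz": 0, "rx": 0, "ry": 0, "rz": 0},
  {"dx": 0, "dy": 0, "dz": 0, "rx": 0, "ry": 0, "rz": 0},
  {"dx": 0, "dy": 0, "dz": 0, "rx": 0, "ry": 0, "rz": 0},
  {"dx": 0, "dy": 0, "dz": -15, "rx": 0, "ry": 0, "rz": 0},
  {"dx": 0, "dy": 0, "dz": -45, "rx": 0, "ry": 0, "rz": 0},
  {"dx": 0, "dy": 0, "dz": -85, "rx": 0, "ry": 0, "rz": 0},
  {"dx": 0, "dy": 0, "dz": -110, "rx": 0, "ry": 0, "rz": 0},
], fingers=1)

```text
t: 16.18
eef_pos: [522.2, -6.4, 355.2]
tcp_rot: [3.138, -0.354, 1.463]
ft_force: [1.0, -0.6, -0.8]
opening: 0.997
```

```bash
python3 st.py
python3 - <<'E'
from h import *
d=get("wrist","w14");crop(d,190,60,380,240,4,"w14a");crop(d,190,0,380,120,4,"w14b");
s=get("scene","s14"); crop(s,140,150,260,240,6,"s14a")
E
```

```text
16.18 rest tcp [  0.36  -2.54 318.85] F [ 1.02 -0.78 -0.56] Mo [-0.3   0.07 -0.05] 0.9965429646454472
```

View pics/w14a.png

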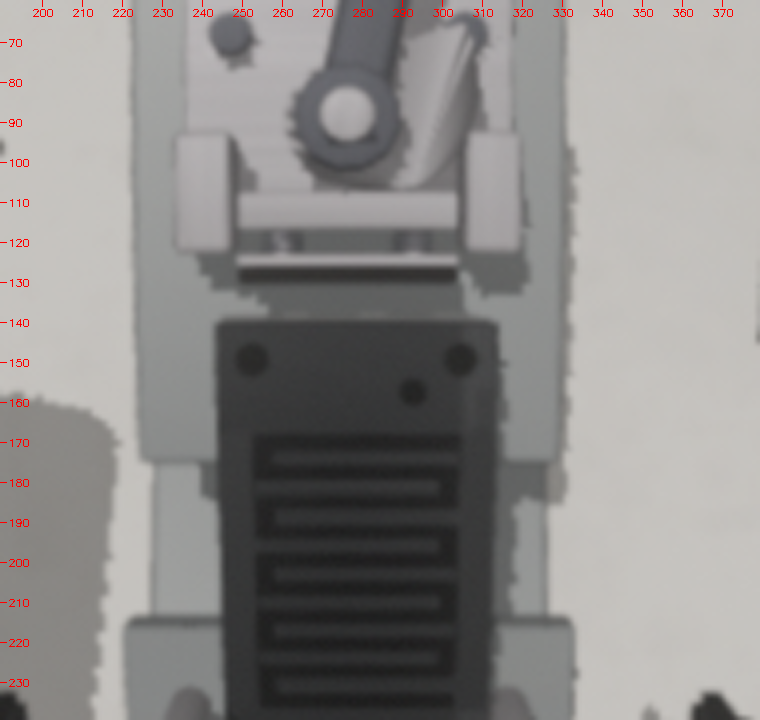

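View pics/s14a.png

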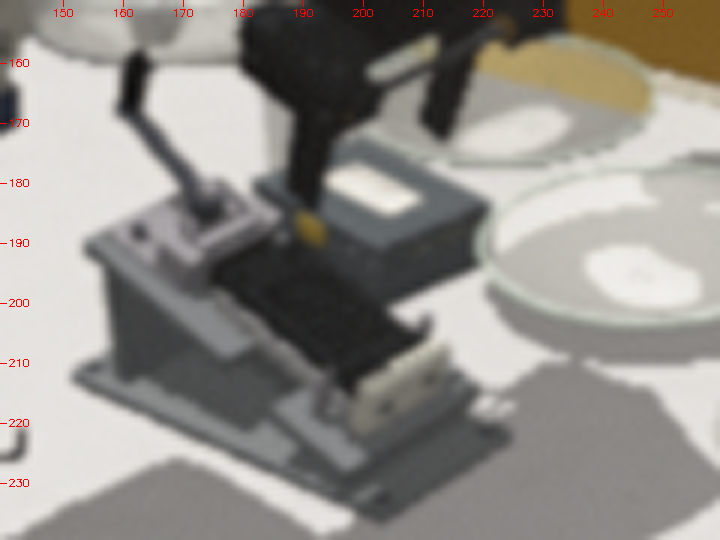

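View pics/w14b.png

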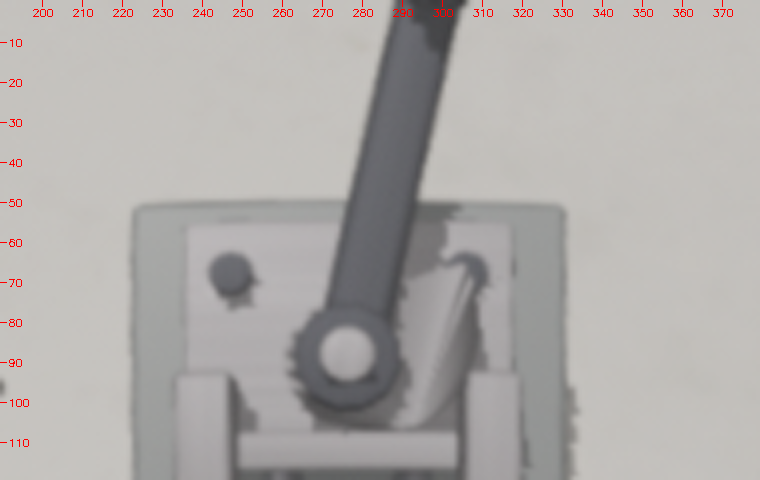

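Run:
```python
from h import *
inc(*place(115,345,x=8))
```

```text
d [117.5   7.2 -24.5] r [ 0.1  -0.04 -0.03] dist 120 deg 0.7
```

Call:
play_rows([
  {"dx": 35, "dy": 2, "dz": -12, "rx": 0, "ry": 0, "rz": 0},
  {"dx": 75, "dy": 4, "dz": -24, "rx": 0, "ry": 0, "rz": 0},
  {"dx": 110, "dy": 7, "dz": -24, "rx": 0.1, "ry": 0, "rz": 0},
  {"dx": 117, "dy": 7, "dz": -24, "rx": 0.1, "ry": 0, "rz": 0},
  {"dx": 117, "dy": 7, "dz": -24, "rx": 0.1, "ry": 0, "rz": 0},
  {"dx": 117, "dy": 7, "dz": -24, "rx": 0.1, "ry": 0, "rz": 0},
], fingers=0.26)

```text
t: 16.78
eef_pos: [539.9, 93.5, 418.3]
tcp_rot: [-3.138, -0.353, 1.464]
ft_force: [0.3, 0.9, -0.4]
opening: 0.633
```

```bash
python3 st.py
python3 - <<'E'
from h import *
d=get("wrist","w15");crop(d,190,50,390,250,3,"w15a")
E
```

```text
16.78 rest tcp [  7.56 114.09 343.46] F [ 0.2   0.74 -0.72] Mo [-0.3   0.03 -0.06] 0.6332218011020332
```

View pics/w15a.png

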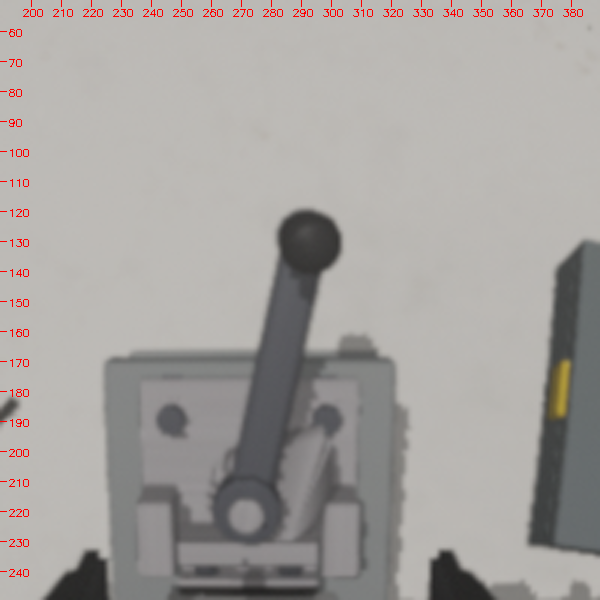

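Run:
```python
from h import *
np.set_printoptions(precision=1,suppress=True)
d=load("w15")
def onz(d,uv,z):
    c,v=ray(d,uv); c=M.T@(c-O); v=M.T@v; return c+v*(z-c[2])/v[2]
for z in (70,74,78): print(z,onz(d,(292.8,129.8),z))
for z in (35,42,50): print(z,onz(d,(271.8,221.5),z), onz(load("w14"),(190+347/4-.5,60+113/4-.5),z), onz(load("w2"),(275.5,88.5),z))
# handle bottom/mid from first views
t=load("top1");s=load("scene14") if 0 else load("s14")
P,r=tri([(t,(163.5,196)),(s,(140+132/6-.5,150+50/6-.5)),(d,(292.8,129.8))]); print("top of handle",torest(P),r)
```

```text
70 [ 18.2 180.2  70. ]
74 [ 18.  180.3  74. ]
78 [ 17.9 180.5  78. ]
35 [ 0.5 94.3 35. ] [ 0.3 97.4 35. ] [ 0.3 94.6 35. ]
42 [ 0.7 96.6 42. ] [ 0.3 96.8 42. ] [ 0.3 96.5 42. ]
50 [ 1.  99.3 50. ] [ 0.3 96.  50. ] [ 0.4 98.7 50. ]
top of handle [ 16.7 183.3  78.2] [array([ 1.2, -0.7]), array([-0.5,  0.3]), array([-1.6, -3.8])]
```

```bash
cat >> h.py <<'E'
PV=np.array([0.4,96.7])
def lev(th,z=240,r=85,lead=0.0):
    t=np.array([np.cos(th),-np.sin(th)]); u=np.array([np.sin(th),np.cos(th)])
    p=PV+r*u+lead*t
    return rw((*p,z)), frame(-M[:,2],M@np.array([*t,0]))
def th_now(st):
    p=torest(st["eef_pos"])[:2]-PV; return np.arctan2(p[0],p[1]), np.hypot(*p)
E
python3 - <<'E'
from h import *
inc(*lev(.207,300)); inc(*lev(.207,240))
E
```

```text
d [66.3 10.  43.8] r [-0.02 -0.04  1.94] dist 80 deg 11.6
d [ 66.   10.1 103.8] r [-0.02 -0.04  1.94] dist 123 deg 11.6
```

Call:
play_rows([
  {"dx": 30, "dy": 4, "dz": 10, "rx": 0, "ry": 0, "rz": 1},
  {"dx": 66, "dy": 10, "dz": 25, "rx": 0, "ry": 0, "rz": 1.94},
  {"dx": 66, "dy": 10, "dz": 35, "rx": 0, "ry": 0, "rz": 1.94},
  {"dx": 66, "dy": 10, "dz": 35, "rx": 0, "ry": 0, "rz": 1.94},
  {"dx": 66, "dy": 10, "dz": 35, "rx": 0, "ry": 0, "rz": 1.94},
], fingers=0.3)

```text
t: 17.25
eef_pos: [557.7, 164.5, 406.8]
tcp_rot: [-3.062, -0.344, 1.247]
ft_force: [0.5, 0.1, 0.2]
opening: 0.305
```

```bash
python3 st.py
python3 - <<'E'
from h import *
inc(*lev(.207,290)); inc(*lev(.207,240))
d=get("wrist","w16");cv2.imwrite("pics/w16c.png",d["image"][:,:,::-1])
s=get("scene","s16"); crop(s,120,110,260,220,5,"s16a")
E
```

```text
17.25 rest tcp [ 17.96 178.24 307.9 ] F [0.47 0.19 0.17] Mo [-0.28  0.03 -0.03] 0.30518931308176805
d [ 1.5 -0.3 17.9] r [-0.05 -0.02 -0.  ] dist 18 deg 0.3
d [ 1.4 -0.1 67.9] r [-0.05 -0.02 -0.  ] dist 68 deg 0.3
```

View pics/w16c.png

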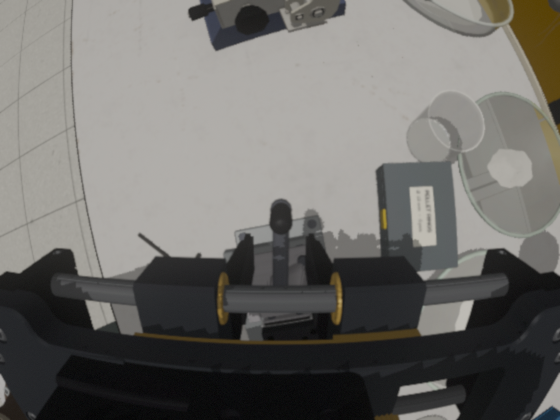

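View pics/s16a.png

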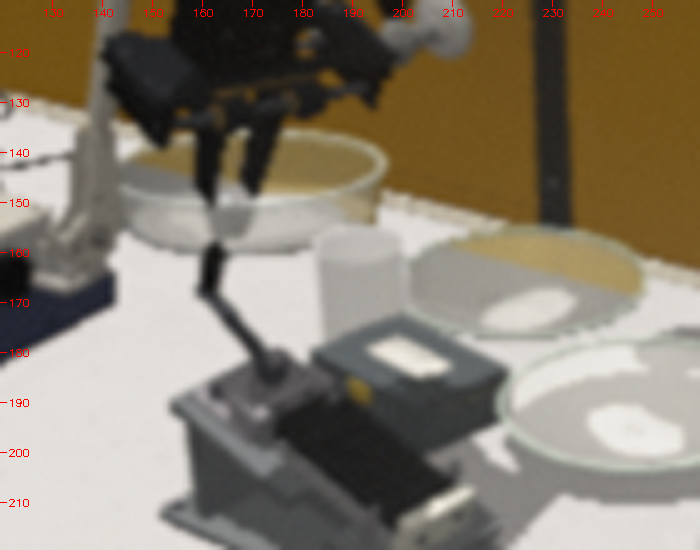

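Call:
play_rows([
  {"dx": 1.5, "dy": -0.1, "dz": 15, "rx": 0, "ry": 0, "rz": 0},
  {"dx": 1.5, "dy": -0.1, "dz": 35, "rx": 0, "ry": 0, "rz": 0},
  {"dx": 1.5, "dy": -0.1, "dz": 53, "rx": 0, "ry": 0, "rz": 0},
  {"dx": 1.5, "dy": -0.1, "dz": 63, "rx": 0, "ry": 0, "rz": 0},
  {"dx": 1.5, "dy": -0.1, "dz": 65, "rx": 0, "ry": 0, "rz": 0},
  {"dx": 1.5, "dy": -0.1, "dz": 65, "rx": 0, "ry": 0, "rz": 0},
])

```text
t: 17.85
eef_pos: [560.5, 187.3, 347.4]
tcp_rot: [-3.063, -0.344, 1.246]
ft_force: [0.5, -0.1, 0.1]
opening: 0.302
```

```bash
python3 st.py
python3 - <<'E'
from h import *
d=get("wrist","w17");crop(d,200,170,360,290,4.5,"w17a")
s=get("scene","s17"); crop(s,120,110,260,220,5,"s17a")
E
```

```text
17.85 rest tcp [ 18.36 179.47 244.22] F [ 0.5  -0.04  0.12] Mo [-0.29  0.08 -0.03] 0.30168286793729493
```

View pics/w17a.png

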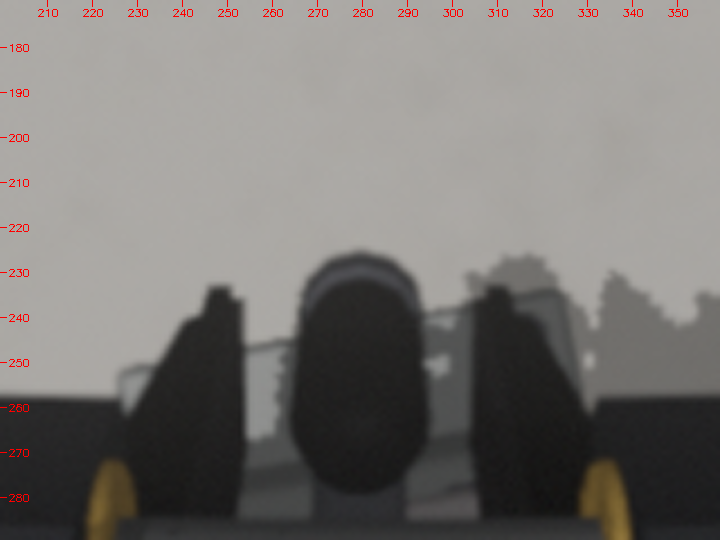

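View pics/s17a.png

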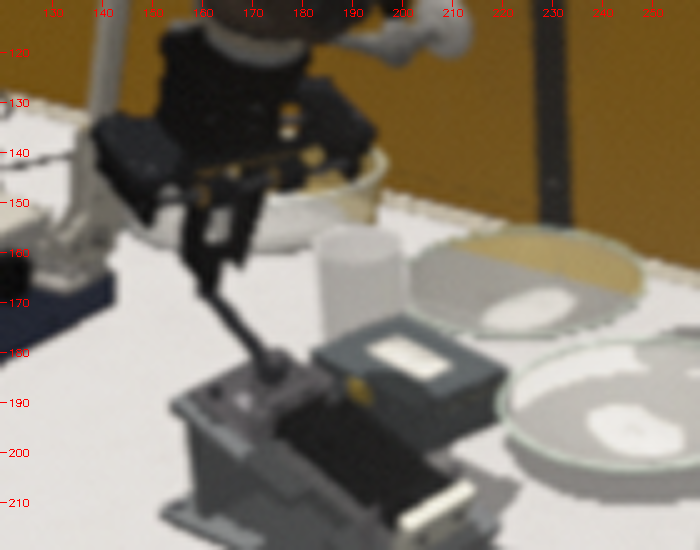

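Call:
play_rows([
  {"dx": 0, "dy": 0, "dz": 0, "rx": 0, "ry": 0, "rz": 0},
  {"dx": -0.1, "dy": 4.3, "dz": 0, "rx": 0, "ry": 0, "rz": 0.48},
  {"dx": -0.4, "dy": 8.5, "dz": 0, "rx": 0, "ry": 0, "rz": 0.95},
  {"dx": -1, "dy": 12.7, "dz": 0, "rx": 0, "ry": 0, "rz": 1.43},
  {"dx": -1.7, "dy": 16.9, "dz": 0, "rx": 0, "ry": 0, "rz": 1.91},
  {"dx": -2.6, "dy": 21, "dz": 0, "rx": 0, "ry": 0, "rz": 2.39},
  {"dx": -3.8, "dy": 25.1, "dz": 0, "rx": 0, "ry": 0, "rz": 2.86},
  {"dx": -3.8, "dy": 25.1, "dz": 0, "rx": 0, "ry": 0, "rz": 2.86},
], fingers=0.21)

```text
t: 18.62
eef_pos: [583.5, 176.2, 346.1]
tcp_rot: [-2.963, -0.307, 0.93]
ft_force: [-1.1, 0.2, 1.2]
opening: 0.209
```

```bash
cat > sl.py <<'E'
from h import *
from cell import env
np.set_printoptions(precision=2,suppress=True)
st=env.state(); th,r=th_now(st)
F=M.T@st["ft_force"]; R0=R.from_euler("xyz",st["tcp_rot"]); Ft=R0.inv().apply(st["ft_force"])
tl=(R.from_matrix(M.T)*R0).as_matrix(); ang=np.arctan2(-tl[1,1],tl[0,1])
print("t",round(st["t"],2),"th",round(th,3),"r",round(r,1),"toolang",round(ang,3),"z",round(torest(st["eef_pos"])[2],1),"F tool",Ft,"open",round(st["opening"],3))
E
python3 sl.py;  python3 - <<'E'
from h import *
inc(*lev(0.5,243))
E
```

```text
t 18.62 th 0.515 r 85.3 toolang 0.509 z 246.0 F tool [-0.08 -1.2  -1.14] open 0.209
d [-0.3 -1.2  3. ] r [-0.03 -0.04 -0.09] dist 3 deg 0.6
```

Call:
play_rows([
  {"dx": -0.1, "dy": 4.3, "dz": 1, "rx": 0, "ry": 0, "rz": 0.48},
  {"dx": -0.4, "dy": 8.5, "dz": 2, "rx": 0, "ry": 0, "rz": 0.95},
  {"dx": -1, "dy": 12.7, "dz": 3, "rx": 0, "ry": 0, "rz": 1.43},
  {"dx": -1.7, "dy": 16.9, "dz": 3, "rx": 0, "ry": 0, "rz": 1.91},
  {"dx": -2.6, "dy": 21, "dz": 3, "rx": 0, "ry": 0, "rz": 2.39},
  {"dx": -3.8, "dy": 25.1, "dz": 3, "rx": 0, "ry": 0, "rz": 2.86},
])

```text
t: 19.12
eef_pos: [601.8, 160.8, 338.8]
tcp_rot: [-2.879, -0.242, 0.626]
ft_force: [-2.7, 2.7, 3.8]
opening: 0.211
```

```bash
python3 sl.py;  python3 - <<'E'
from h import *
d=get("wrist","w18");cv2.imwrite("pics/w18c.png",d["image"][:,:,::-1])
t=get("top","t18"); crop(t,150,170,250,245,7,"t18a")
E
```

```text
t 19.12 th 0.808 r 85.5 toolang 0.809 z 243.7 F tool [ 0.31 -4.65 -2.71] open 0.211
```

View pics/w18c.png

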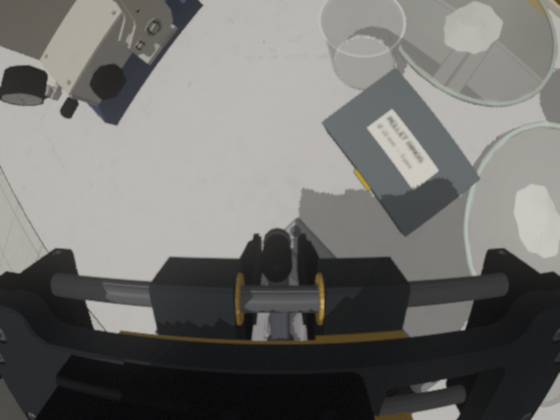

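View pics/t18a.png

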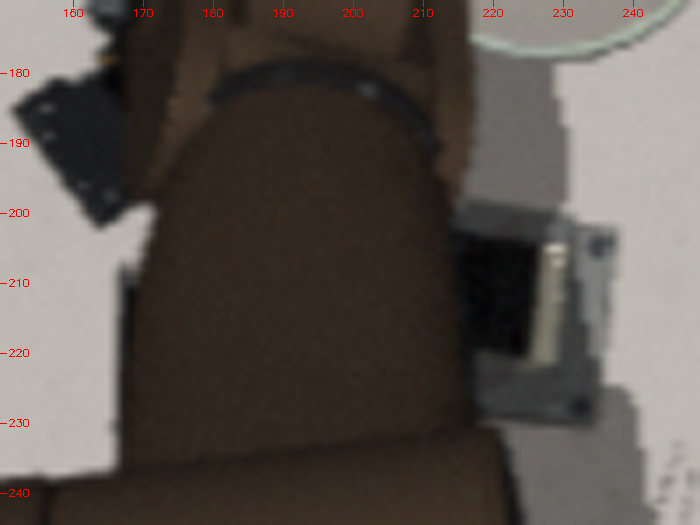

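Call:
play_rows([
  {"dx": -0.1, "dy": 4.3, "dz": 0.3, "rx": 0, "ry": 0, "rz": 0.48},
  {"dx": -0.4, "dy": 8.5, "dz": 0.6, "rx": 0, "ry": 0, "rz": 0.95},
  {"dx": -1, "dy": 12.7, "dz": 0.6, "rx": 0, "ry": 0, "rz": 1.43},
  {"dx": -1.7, "dy": 16.9, "dz": 0.6, "rx": 0, "ry": 0, "rz": 1.91},
])

```text
t: 19.55
eef_pos: [610.9, 147.4, 333.9]
tcp_rot: [-2.838, -0.187, 0.431]
ft_force: [-2.9, 2.1, 4.7]
opening: 0.213
```

```bash
python3 sl.py
```

```text
t 19.55 th 1.006 r 85.5 toolang 1.007 z 243.4 F tool [-0.85 -4.45 -3.76] open 0.213
```

Call:
play_rows([
  {"dx": 0, "dy": 2.1, "dz": 0, "rx": 0, "ry": 0, "rz": 0.24},
  {"dx": -0.1, "dy": 4.3, "dz": 0, "rx": 0, "ry": 0, "rz": 0.48},
])

```text
t: 19.72
eef_pos: [612.5, 143.9, 332.9]
tcp_rot: [-2.829, -0.172, 0.384]
ft_force: [-2.7, 3.9, 1.8]
opening: 0.21
```

```bash
python3 sl.py
```

```text
t 19.72 th 1.052 r 85.5 toolang 1.056 z 243.5 F tool [-0.75 -4.96 -0.44] open 0.21
```

Call:
play_rows([
  {"dx": 0, "dy": 2.1, "dz": 0, "rx": 0, "ry": 0, "rz": 0.24},
  {"dx": -0.1, "dy": 4.3, "dz": 0, "rx": 0, "ry": 0, "rz": 0.48},
])

```text
t: 19.88
eef_pos: [614.1, 140.4, 331.7]
tcp_rot: [-2.821, -0.156, 0.335]
ft_force: [-2.3, 5.1, 1.6]
opening: 0.207
```

```bash
python3 sl.py
```

```text
t 19.88 th 1.1 r 85.4 toolang 1.107 z 243.5 F tool [-0.26 -5.78  0.15] open 0.207
```

Call:
play_rows([
  {"dx": 0, "dy": 0, "dz": 0, "rx": 0, "ry": 0, "rz": 0},
  {"dx": 0, "dy": 0, "dz": 0, "rx": 0, "ry": 0, "rz": 0},
])

```text
t: 20.05
eef_pos: [614.2, 140.2, 331.7]
tcp_rot: [-2.821, -0.157, 0.335]
ft_force: [-1.1, 1.6, 0.3]
opening: 0.208
```

```bash
python3 sl.py
python3 - <<'E'
from h import *
s=get("scene","s19"); crop(s,140,140,250,225,7,"s19a")
E
python3 sl.py
```

```text
t 20.05 th 1.102 r 85.5 toolang 1.107 z 243.6 F tool [-0.41 -1.89  0.21] open 0.208
t 20.1 th 1.102 r 85.5 toolang 1.106 z 243.5 F tool [ 0.25 -1.53  1.38] open 0.207
```

View pics/s19a.png

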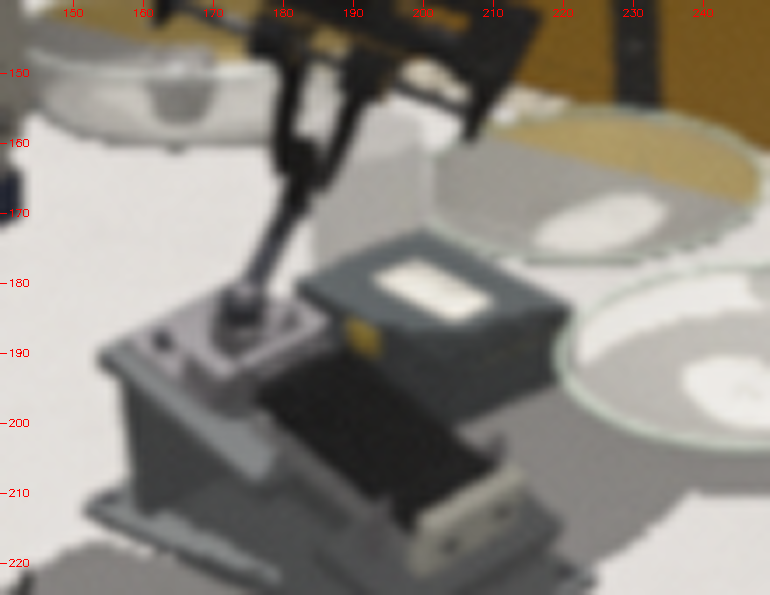

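Call:
play_rows([
  {"dx": 0, "dy": 1.3, "dz": 0, "rx": 0, "ry": 0, "rz": 0.14},
  {"dx": 0, "dy": 2.6, "dz": 0, "rx": 0, "ry": 0, "rz": 0.29},
  {"dx": -0.1, "dy": 3.8, "dz": 0, "rx": 0, "ry": 0, "rz": 0.43},
])

```text
t: 20.35
eef_pos: [615.4, 136.9, 330.5]
tcp_rot: [-2.815, -0.142, 0.291]
ft_force: [-1.6, 3.7, 1.6]
opening: 0.21
```

```bash
python3 sl.py
```

```text
t 20.35 th 1.146 r 85.4 toolang 1.153 z 243.6 F tool [-0.28 -4.35 -0.3 ] open 0.21
```

Call:
play_rows([
  {"dx": 0, "dy": 1.3, "dz": 0, "rx": 0, "ry": 0, "rz": 0.14},
  {"dx": 0, "dy": 2.6, "dz": 0, "rx": 0, "ry": 0, "rz": 0.29},
])

```text
t: 20.52
eef_pos: [616.2, 134.5, 329.6]
tcp_rot: [-2.81, -0.132, 0.26]
ft_force: [-1.9, 3.8, 1.7]
opening: 0.21
```

```bash
python3 sl.py
```

```text
t 20.52 th 1.177 r 85.5 toolang 1.185 z 243.5 F tool [-0.63 -4.51 -0.39] open 0.21
```

Call:
play_rows([
  {"dx": 0, "dy": 1.3, "dz": 0, "rx": 0, "ry": 0, "rz": 0.14},
  {"dx": 0, "dy": 2.6, "dz": 0, "rx": 0, "ry": 0, "rz": 0.29},
])

```text
t: 20.68
eef_pos: [617.0, 132.0, 328.8]
tcp_rot: [-2.806, -0.121, 0.23]
ft_force: [-2.3, 3.9, 1.8]
opening: 0.211
```

```bash
python3 sl.py
```

```text
t 20.68 th 1.209 r 85.5 toolang 1.217 z 243.5 F tool [-1.11 -4.73 -0.41] open 0.211
```

Call:
play_rows([
  {"dx": 0, "dy": 1.3, "dz": 0, "rx": 0, "ry": 0, "rz": 0.14},
  {"dx": 0, "dy": 2.6, "dz": 0, "rx": 0, "ry": 0, "rz": 0.29},
])

```text
t: 20.85
eef_pos: [617.7, 129.5, 327.9]
tcp_rot: [-2.803, -0.111, 0.199]
ft_force: [-2.1, 2.9, 2.1]
opening: 0.211
```

```bash
python3 sl.py
```

```text
t 20.85 th 1.241 r 85.5 toolang 1.249 z 243.5 F tool [-1.3  -3.79 -1.05] open 0.211
```

Call:
play_rows([
  {"dx": 0, "dy": 1.3, "dz": 0, "rx": 0, "ry": 0, "rz": 0.14},
  {"dx": 0, "dy": 2.6, "dz": 0, "rx": 0, "ry": 0, "rz": 0.29},
])

```text
t: 21.02
eef_pos: [618.3, 127.0, 327.0]
tcp_rot: [-2.8, -0.1, 0.169]
ft_force: [-2.5, 4.3, 1.3]
opening: 0.207
```

```bash
python3 sl.py
```

```text
t 21.02 th 1.273 r 85.5 toolang 1.281 z 243.5 F tool [-1.58 -4.86  0.17] open 0.207
```

Call:
play_rows([
  {"dx": 0, "dy": 1.3, "dz": 0, "rx": 0, "ry": 0, "rz": 0.14},
  {"dx": 0, "dy": 2.6, "dz": 0, "rx": 0, "ry": 0, "rz": 0.29},
])

```text
t: 21.18
eef_pos: [618.9, 124.5, 326.1]
tcp_rot: [-2.797, -0.089, 0.139]
ft_force: [-3.0, 4.9, 2.2]
opening: 0.211
```

```bash
python3 sl.py;  python3 - <<'E'
from h import *
s=get("scene","s20"); crop(s,160,170,220,215,13,"s20a")
E
```

```text
t 21.18 th 1.304 r 85.6 toolang 1.313 z 243.5 F tool [-2.09 -5.8  -0.44] open 0.211
```

View pics/s20a.png

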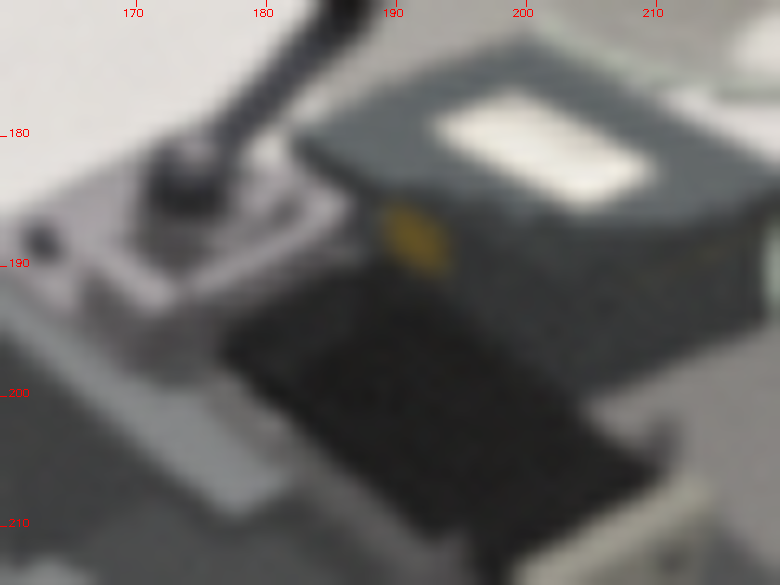

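Call:
play_rows([
  {"dx": 0, "dy": 1.3, "dz": 0, "rx": 0, "ry": 0, "rz": 0.14},
  {"dx": -0.2, "dy": 2.6, "dz": 0, "rx": 0, "ry": 0, "rz": 0.24},
])

```text
t: 21.4
eef_pos: [619.2, 121.9, 325.2]
tcp_rot: [-2.794, -0.08, 0.113]
ft_force: [-1.0, 5.9, 2.1]
opening: 0.209
```

```bash
python3 sl.py
```

```text
t 21.4 th 1.337 r 85.5 toolang 1.34 z 243.5 F tool [-0.14 -6.37  0.04] open 0.209
```

Call:
play_rows([
  {"dx": 0, "dy": 1.3, "dz": 0, "rx": 0, "ry": 0, "rz": 0.14},
  {"dx": -0.1, "dy": 2.6, "dz": 0, "rx": 0, "ry": 0, "rz": 0.26},
])

```text
t: 21.57
eef_pos: [619.5, 119.6, 324.4]
tcp_rot: [-2.792, -0.071, 0.086]
ft_force: [-0.9, 6.1, 1.9]
opening: 0.208
```

```bash
python3 sl.py
```

```text
t 21.57 th 1.366 r 85.5 toolang 1.368 z 243.5 F tool [-0.24 -6.43  0.29] open 0.208
```

Call:
play_rows([
  {"dx": 0, "dy": -0.5, "dz": 0, "rx": 0, "ry": 0, "rz": 0},
  {"dx": 0, "dy": -0.5, "dz": 0, "rx": 0, "ry": 0, "rz": 0},
  {"dx": 0, "dy": -0.5, "dz": 0, "rx": 0, "ry": 0, "rz": 0},
  {"dx": 0, "dy": -0.5, "dz": -12, "rx": 0, "ry": 0, "rz": 0},
  {"dx": 0, "dy": -0.5, "dz": -35, "rx": 0, "ry": 0, "rz": 0},
  {"dx": 0, "dy": -0.5, "dz": -65, "rx": 0, "ry": 0, "rz": 0},
], fingers=0.4)

```text
t: 22.07
eef_pos: [616.9, 97.2, 385.3]
tcp_rot: [-2.792, -0.068, 0.087]
ft_force: [0.6, -0.5, -0.2]
opening: 0.398
```

```bash
python3 sl.py
python3 - <<'E'
from h import *
inc(*place(-5,300,x=0))
E
```

```text
t 22.07 th 1.369 r 85.1 toolang 1.369 z 308.5 F tool [0.51 0.59 0.07] open 0.398
d [-105.9   99.6    7.9] r [ -0.06  -0.04 -13.07] dist 146 deg 78.4
```

Call:
play_rows([
  {"dx": -13, "dy": 12, "dz": 0, "rx": 0, "ry": 0, "rz": -1.1},
  {"dx": -26, "dy": 24, "dz": 0, "rx": 0, "ry": 0, "rz": -2.2},
  {"dx": -39, "dy": 36, "dz": 0, "rx": 0, "ry": 0, "rz": -3.3},
  {"dx": -52, "dy": 48, "dz": 0, "rx": 0, "ry": 0, "rz": -4.4},
  {"dx": -65, "dy": 60, "dz": 0, "rx": 0, "ry": 0, "rz": -5.5},
  {"dx": -78, "dy": 72, "dz": 0, "rx": 0, "ry": 0, "rz": -6.6},
  {"dx": -91, "dy": 84, "dz": 0, "rx": 0, "ry": 0, "rz": -7.7},
  {"dx": -104, "dy": 98, "dz": 0, "rx": 0, "ry": 0, "rz": -8.8},
])

```text
t: 22.73
eef_pos: [523.2, -4.1, 345.5]
tcp_rot: [-2.984, -0.32, 1.001]
ft_force: [1.3, -0.0, 0.3]
opening: 0.403
```

Run:
```python
from h import *
inc(*place(-10,290,x=0))
```

```text
d [-6.3  1.8 18.8] r [-0.02 -0.06 -4.21] dist 20 deg 25.3
```

Call:
play_rows([
  {"dx": -2, "dy": 0, "dz": 5, "rx": 0, "ry": 0, "rz": -1.1},
  {"dx": -4, "dy": 1, "dz": 10, "rx": 0, "ry": 0, "rz": -2.2},
  {"dx": -6, "dy": 2, "dz": 15, "rx": 0, "ry": 0, "rz": -3.3},
  {"dx": -6, "dy": 2, "dz": 19, "rx": 0, "ry": 0, "rz": -4.2},
  {"dx": -6, "dy": 2, "dz": 19, "rx": 0, "ry": 0, "rz": -4.2},
  {"dx": -6, "dy": 2, "dz": 19, "rx": 0, "ry": 0, "rz": -4.2},
], fingers=1)

```text
t: 23.23
eef_pos: [522.6, -3.5, 326.1]
tcp_rot: [-3.14, -0.355, 1.463]
ft_force: [0.4, -0.7, 0.1]
opening: 0.765
```

```bash
python3 st.py
python3 - <<'E'
from h import *
d=get("wrist","w21");crop(d,190,60,380,240,4,"w21a");crop(d,220,70,340,160,6.5,"w21b")
E
```

```text
23.23 rest tcp [  0.39  -9.83 290.43] F [ 0.48 -0.53  0.34] Mo [-0.32  0.04 -0.09] 0.7650267339703142
```

View pics/w21a.png

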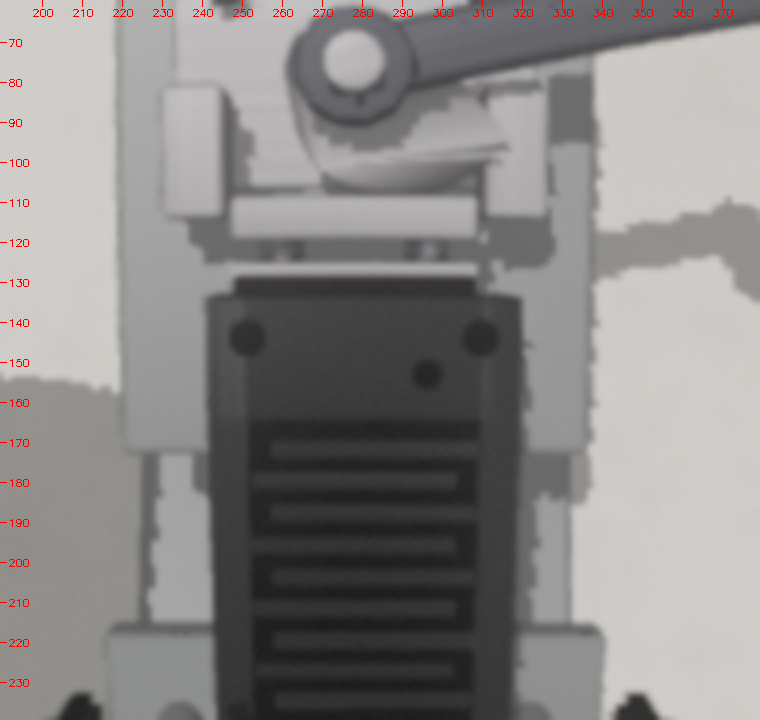

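View pics/w21b.png

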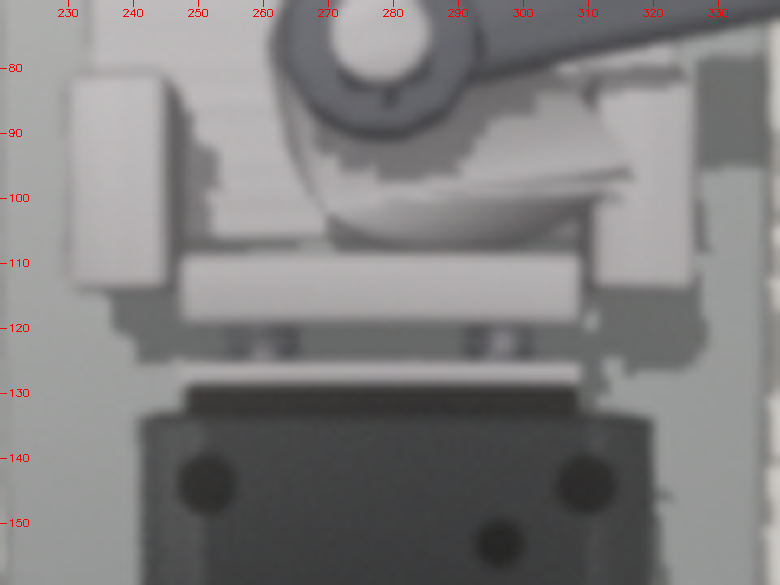

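Run:
```python
from h import *
np.set_printoptions(precision=2,suppress=True)
def onz(d,uv,z):
    c,v=ray(d,uv); c=M.T@(c-O); v=M.T@v; return c+v*(z-c[2])/v[2]
for n,r0,r1 in (("w9",108,160),("w12",108,146),("w13",100,146),("w14",104,134),("w21",106,138)):
    d=load(n)
    for z in (24,):
        pass
    g=d["image"].astype(float).mean(2)
    col=int(round(proj(d,rw((0,60,24)))[0]))
    p=g[r0:r1,col-6:col+7].mean(1); dp=np.diff(p)
    # subpixel edges
    E=[]
    for i in range(1,len(dp)-1):
        if abs(dp[i])>9 and abs(dp[i])>=abs(dp[i-1]) and abs(dp[i])>abs(dp[i+1]):
            o=0.5*(abs(dp[i-1])-abs(dp[i+1]))/(abs(dp[i-1])-2*abs(dp[i])+abs(dp[i+1]))
            r=r0+i+.5+o; E.append((round(r,1),round(dp[i]),round(onz(d,(col,r),24)[1],2)))
    print(n,E)
```

```text
w9 [(np.float64(126.5), -23, np.float64(73.84)), (np.float64(132.5), 29, np.float64(71.39)), (np.float64(135.3), -16, np.float64(70.26)), (np.float64(139.9), 22, np.float64(68.37)), (np.float64(145.2), -46, np.float64(66.16)), (np.float64(153.9), 18, np.float64(62.54)), (np.float64(157.8), 10, np.float64(60.87))]
w12 [(np.float64(110.8), 29, np.float64(81.56)), (np.float64(122.3), -32, np.float64(74.24)), (np.float64(131.3), 29, np.float64(68.52)), (np.float64(135.2), -45, np.float64(66.03)), (np.float64(140.7), 23, np.float64(62.46))]
w13 [(np.float64(106.3), 29, np.float64(81.47)), (np.float64(120.3), -26, np.float64(74.17)), (np.float64(130.9), 24, np.float64(68.62)), (np.float64(135.7), -47, np.float64(66.12)), (np.float64(142.7), 25, np.float64(62.46))]
w14 [(np.float64(107.4), 32, np.float64(81.77)), (np.float64(116.4), -27, np.float64(74.21)), (np.float64(123.2), 31, np.float64(68.41)), (np.float64(125.9), -48, np.float64(66.14)), (np.float64(130.4), 18, np.float64(62.38))]
w21 [(np.float64(108.6), 40, np.float64(73.03)), (np.float64(118.5), -27, np.float64(65.47)), (np.float64(125.2), 33, np.float64(60.4)), (np.float64(128.4), -50, np.float64(57.97))]
```

Call:
play_rows([
  {"dx": -15, "dy": 0, "dz": -15, "rx": 0, "ry": 0, "rz": 0},
  {"dx": -40, "dy": 0, "dz": -30, "rx": 0, "ry": 0, "rz": 0},
  {"dx": -70, "dy": 0, "dz": -40, "rx": 0, "ry": 0, "rz": 0},
  {"dx": -80, "dy": 0, "dz": -40, "rx": 0, "ry": 0, "rz": 0},
  {"dx": -80, "dy": 0, "dz": -40, "rx": 0, "ry": 0, "rz": 0},
])

```text
t: 23.7
eef_pos: [512.9, -93.7, 335.8]
tcp_rot: [-3.14, -0.355, 1.458]
ft_force: [0.5, -0.6, -0.7]
opening: 0.998
```

```bash
python3 st.py
python3 - <<'E'
from h import *
d=get("wrist","w22");crop(d,190,20,380,200,4,"w22a")
s=get("scene","s22"); crop(s,140,140,260,235,6.5,"s22a")
E
```

```text
23.7 rest tcp [  0.07 -91.69 330.62] F [ 0.53 -0.78 -0.48] Mo [-0.3   0.05  0.02] 0.9983035919651047
```

View pics/w22a.png

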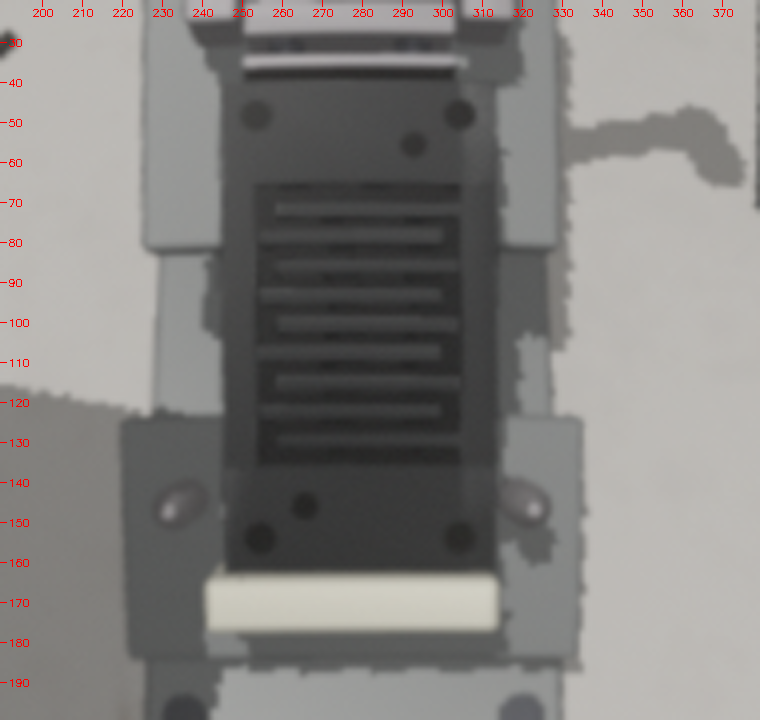

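View pics/s22a.png

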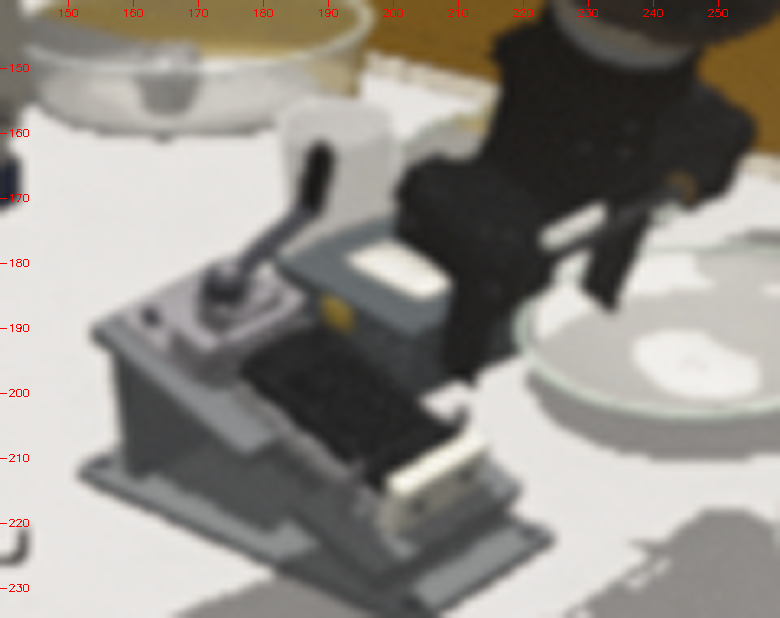

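Run:
```python
from cell import env
print(env.job_done())
```

```text
the job is handed in; nothing more can be done
None
```

Both plates are in the jig as asked. The end plate went down first, then the graphite plate flat on top with its channels up. Each was pushed against the stop with about 13–15 N and let go. After that I swung the cam lever clockwise to about 1.3 rad, left it there and backed the gripper off clear. The job took about 24 s of the 67 s allowed.

**Last checks:**
- **Plates:** the final pictures show no gap between the graphite and the stop. It lies between the pins, roughly 1–2 mm off centre.
- **Squeeze:** the push on the handle rose from about 4.7 N free to 6.4 N, or about 8 N of squeeze on each plate. The upper pad's springs look about 0.6 mm compressed, or about 7 N. The two estimates agree.

**What went wrong or stays uncertain:**
- **End plate caught a pad:** on its first descent it landed on top of the upper pad with about 25 N. That tilted it in the fingers, so I lifted it, corrected the tilt and laid it again.
- **Lower pad not seen:** it is hidden under the upper one, so its contact is only inferred from the handle force and from both plates sitting against the same stop.

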